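Lock a lino block in the cutting bed with the slotted cam

ROBOT

A 6-joint arm with a two-finger parallel gripper is mounted at the origin on a cart in front of the work surface, level with it; the furniture and walls round the work are solid. World frame = base frame: x ahead of the robot, y to its left, z up, the work surface at z = 0. Lengths are in mm, angles in rad, forces in N, time in s.
With the tool pointing down it reaches from about 300 to 850 mm from the base axis. Payload 5.4 kg.
Tool frame: the origin (TCP) lies between the finger pads; the fingertips stand 25 mm ahead of it and the grasp point (between the pads) lies 6 mm ahead of it; z points along the fingers, y is the direction in which the jaws open and shut (so a half turn about z gives the same grasp; the last joint's range is limited). The gripper opens to 85 mm and grips with 20 to 120 N. Pads are 22 mm wide; open, the fingers measure 114 mm over their backs; the gripper's body (76 mm by 85 mm) begins 54 mm behind the grasp point. The pads swing forward as they close: fully open they stand 13 mm farther back than shut.
Start: joints at [-0.21, 0.158, 1.597, -0, 1.386, -0.21], TCP at [574.984, -0.018, 256.299] pointing down, gripper open.
Joint ranges: [-2.91, 2.91], [-0.94, 2.29], [0.18, 2.7], [-1.29, 4.43], [0.17, 2.64], [-3, 3]. Speed limits (rad/s): [2.57, 2.57, 3.14, 3.14, 3.14, 3.14].

INTERFACE

Orientations are given as a 3x3 rotation matrix whose columns are the frame's x, y, z axes.
In Python, from bench import arm gives the robot as it stands. The module is installed in compiled form; this text tells all that it offers.
- The arm moves only by the shell command python3 -m pendant 'ROWS'. ROWS is JSON, a list of rows, each a list of 5 numbers: the closure, from 0 (fully open) to 1 (shut), then the shift along the tool's x, y, z as a fraction of full scale, then the turn about the tool's z as a fraction of full scale. A call has 1 to 5 rows; each row shifts and turns the commanded pose from where the row before left it, along the tool's axes as they then stand; what a row does not reach is not made up. Full scale, the value 1, is 200 mm for a shift and 90 degrees for a turn. A row lasts 1/12 s, in which the tool goes at most 41.7 mm and 7.16 degrees, less where a joint would pass 70% of its speed; a pose out of reach is approached as far as the arm can. A call with a number of a shift or a turn outside -1 to 1 is refused whole. A call with a gripper value outside its range is refused whole. The fingers move at their own pace and stop on an object; the grip force is fixed at half the most. Time passes only in rows, so rows that do not move let the fingers close. It gives the time, the measured TCP pose, the force and the opening at its end, in the units of the state.
- arm.read_state(): the state, without advancing time (a new reading comes with each control period).
- arm.grab_frame(name): name is "scene" or "side" or "wrist"; returns the picture (480x640x3 uint8, red, green, blue); there is no depth.
- arm.camera_params(name): a dict with "fx", "fy", "cx", "cy" (pixels), "cam_to_world" (4x4, takes a point from camera to world coordinates); the wrist camera has in their place "mount" (4x4, takes a point from camera to tool coordinates, whose origin is the TCP and whose axes are the flange's). Camera axes: x right, y down, z forward; pixel columns grow to the right and rows downward; lengths in mm; the calibration is good to about 2 mm. A picture is of the moment at which its call begins: read the wrist's pose just before it. camera_params takes no time and is no camera call.
- arm.finish_job(): hands the job in, once; it reports no verdict.
Trained networks look in the newest picture that a camera, given by its name, has taken for a name from the list of things; names that differ only in an ending like _2 or _b are one class to them, and where a whole thing is asked for, a point or a joint stands for the part that bears it (a point fixed in the world has none). Each returns a list of dicts, best first, with "score" (0 to 1); they miss things now and then, are a little off and sometimes report something else, mostly with a low value. They report only what shows in the picture. A call takes as long as a camera call. They do not tell look-alikes from the thing itself.
- arm.search_frame(camera, label): "pixel" ([column, row] in pixels, amid what is visible of it).
- arm.trace(camera, label): "region" (480x640 bool, what is visible of it) and "pixel" ([column, row] in pixels, amid what is visible of it).
- arm.pinpoint(camera, label): "pixel" ([column, row] in pixels: a listed point, or the origin of a listed thing).
The state is a dict: "time": time; "qpos": joint angles; "joint_vel": joint speeds; "joint_efforts": joint torques, N m; "tool_pos": TCP position; "tool_rot": TCP orientation; "contact_force": force on the tool from outside, world axes, zero at the start; "ft_torque": the same for the moment, N m; "width": opening from 0.0 (shut) to 1.0 (fully open).
Only numpy, scipy, OpenCV 4.12 (cv2) and the standard library are available. Lean on these libraries where they do the work, as an engineer would, in place of code of your own. Each camera call takes 0.05 s, during which the arm holds its last target.

TASK

Clamp the lino block in the plywood bed: take the flat-bladed key from its stand, set its blade fully down in the slot of the cam and turn the cam clockwise (seen from above) about a quarter turn, until you feel it bite and the block seats firmly, at roughly 15 N, against the sprung side stop; it must stay clamped, but never crush the block with more than 25 N. Touch bed and block only with the key, then put it back upright in its stand, and leave the other things on the worktop alone.

Things in the scene. Friction and masses are not known exactly. Their poses are not given: they have to be found in the camera images.
- key: Steel cam key, 80 mm tall, 90 g, upright in its stand. Origin at the middle of the blade's tip (lowest point), z up. Blade 22 mm wide along x, 4 mm thick along y, 24 mm long (the last 4 mm are 2.5 mm thick); above it a round collar 26 mm across from 24 to 30 mm. A half turn about z changes nothing.
- key_paddle (a point): Grasp point in the middle of the key's flat paddle handle, 56 mm above the blade's tip; the paddle reaches from 30 to 80 mm above the tip, is 36 mm wide along the key's x and 12 mm thick along its y: pinch it across y. Axes as the key's.
- stand_pocket (a point): Middle of the mouth of the stand's pocket, on the stand's top face 36 mm above the worktop; axes as the stand's. Pocket 26 mm long along x, 8 mm wide along y, 28 mm deep. The key is home when its collar rests on the top face (tip 24 mm below this point).
- bed: Fixed plywood clamping bed, plate 160 x 180 x 6 mm (x -75 to 85, y -102 to 78 mm in its frame); origin on the worktop. x points to the wooden back rail (face at x = 50.5 mm, top at 24 mm), y from the cam (axis at x = 0, y = -58 mm) to the side stop (about 80 mm from the axis).
- cam_slot (a point): Middle of the floor of the cam's slot, on the cam's vertical turning axis, 27.5 mm above the worktop. Turns with the cam: x along the slot, z up. Slot closed at its ends, 26 mm long, 6.5 mm wide, 16 mm deep, in the top of a round steel head 34 mm across whose top is 43.5 mm above the worktop.
- cam (a joint): Angle of the cam, rad, growing clockwise seen from above; starts near 0 (within 0.09) with the slot along the bed's x. Blade play in the slot about 0.1 rad either way. Turns free with about 0.15 N m; bites between about 0.6 and 1.25 rad, as the side stop is set; then the clamping force grows by about 15 N in 0.1 to 0.25 rad. It stays where it is left.
- cam_disc (a point): Centre of the cam's eccentric disc (about 14 mm above the worktop, below the slotted head), which pushes the block in the bed's +y. Once it bites, the turning moment rises over the free one by about 0.013 to 0.025 N m per newton of clamping force; up to a third of that force goes as the key lets go.
- side_stop: Side stop: aluminium bar 100 mm long with a black, stiffly sprung pad facing the block, fixed on the bed, set a little differently each time. Origin at the middle of the pad's face, at the top of the bed's plate; x along the bar, y away from the block. The pad gives 1 mm for 25 N.
- key_stand: Fixed wooden block 70 x 60 x 36 mm (x, y, z) that holds the key; origin at the middle of its underside.
- block: Lino block lying loose in the bed between cam and side stop, 90 x 60 x 18 mm (x, y, z), wood with a grey lino face up; origin at the middle of its underside. It starts with a little play all round.
- tape: Bystander, leave alone: roll of masking tape lying flat, 104 mm wide, 25 mm high; origin at the middle of its underside.
- tin: Bystander, leave alone: ink tin, 70 mm across, 63 mm high; origin at the middle of its underside.
- gouge_a: Bystander, leave alone: lino gouge lying on the worktop, 108 mm long, beyond the key stand; origin at the middle of its underside.
- gouge_b: Bystander, leave alone: lino gouge lying on the worktop, 108 mm long, on the robot's side of the key stand; origin at the middle of its underside.
- pencil_a: Bystander, leave alone: pencil lying to the left of the key stand, 117 mm long; origin at the middle of its underside.
Mind the look-alikes: they are no part of the job. Leave any red look-alike of the key alone. What is shaped like the key_stand but green is not meant.

How it is judged:
By the outcome, as a careful person would: the job done as asked, in the order asked, and still so for the second after the job is handed in, with the robot touching nothing.
It also fails if it takes over 72 s, if anything falls off the work surface, if the arm or the gripper's body presses on something with over 40 N, if the wrist force passes 120 N, or if a joint passes its speed limit or range.

## Working session

There is one attempt and no reset: what is moved stays moved. The work goes in short steps, Python scripts to look and compute and a shell command to move; the robot and the scene stay as the last step left them, time stands still between calls to the robot, and variables do not carry over. Pictures are saved under pics/ and viewed, and the job is handed in when it is done.

```bash
mkdir -p pics; ls; python3 - <<'E'
from bench import arm
import cv2,numpy as np
s=arm.read_state();print({k:np.round(v,3).tolist() for k,v in s.items()})
for n in ["scene","side","wrist"]:
    im=arm.grab_frame(n);cv2.imwrite(f"pics/{n}0.png",im[:,:,::-1])
    p=arm.camera_params(n);print(n,{k:np.round(v,3).tolist() for k,v in p.items()})
    for l in ["key","key_paddle","stand_pocket","key_stand","cam_slot","bed","side_stop","block"]:
        r=arm.pinpoint(n,l);print(l,[(np.round(d["pixel"],1).tolist(),round(d["score"],2)) for d in r[:3]])
print(arm.read_state()["time"])
E
```

```text
pics
{'time': 0.0, 'qpos': [-0.21, 0.159, 1.598, 0.0, 1.386, -0.21], 'joint_vel': [-0.001, -0.001, 0.001, 0.0, -0.001, -0.0], 'joint_efforts': [0.0, -39.601, -33.143, -0.0, 0.008, -0.0], 'tool_pos': [574.458, 0.089, 255.315], 'tool_rot': [[0.0, 1.0, -0.002], [1.0, -0.0, 0.0], [0.0, -0.002, -1.0]], 'contact_force': [0.549, -0.045, 0.447], 'ft_torque': [0.012, 0.024, -0.017], 'width': 0.996}
scene {'fx': 596.832, 'fy': 596.832, 'cx': 316.703, 'cy': 229.774, 'cam_to_world': [[0.696, -0.513, 0.502, -259.69], [-0.718, -0.509, 0.475, -719.248], [0.013, -0.691, -0.723, 1183.882], [0.0, 0.0, 0.0, 1.0]]}
key [([234.8, 209.2], 0.62), ([274.8, 206.4], 0.54)]
key_paddle [([232.7, 195.1], 0.8), ([274.1, 193.4], 0.55)]
stand_pocket [([194.9, 204.6], 0.83), ([272.0, 198.2], 0.61)]
key_stand [([274.2, 210.9], 0.95), ([197.3, 214.0], 0.84)]
cam_slot [([274.0, 209.6], 0.71)]
bed [([344.0, 248.6], 0.71)]
side_stop [([337.6, 241.3], 0.57)]
block [([347.4, 250.7], 0.84)]
side {'fx': 437.615, 'fy': 437.615, 'cx': 327.839, 'cy': 241.582, 'cam_to_world': [[-0.979, -0.132, 0.153, 388.777], [-0.201, 0.584, -0.786, 758.485], [0.014, -0.801, -0.599, 637.931], [0.0, 0.0, 0.0, 1.0]]}
key [([344.3, 361.5], 0.92), ([311.1, 324.9], 0.62)]
key_paddle [([345.6, 341.7], 0.8), ([325.9, 246.6], 0.67), ([307.8, 304.7], 0.59)]
stand_pocket [([387.7, 392.4], 0.78), ([308.7, 308.1], 0.74)]
key_stand [([385.7, 407.7], 0.69), ([314.1, 323.8], 0.63)]
cam_slot []
bed [([321.9, 248.9], 0.98)]
side_stop [([320.2, 256.8], 0.93)]
block [([321.2, 249.0], 0.32)]
wrist {'fx': 412.118, 'fy': 412.118, 'cx': 319.298, 'cy': 246.057, 'mount': [[0.001, -0.965, -0.263, 66.776], [1.0, 0.0, 0.001, -0.069], [-0.001, -0.263, 0.965, -117.849], [0.0, 0.0, 0.0, 1.0]]}
key [([286.9, 322.9], 0.71)]
key_paddle []
stand_pocket []
key_stand []
cam_slot [([286.1, 322.9], 0.71), ([288.2, 323.0], 0.67)]
bed []
side_stop [([308.6, 232.9], 0.93)]
block [([301.3, 275.9], 0.66)]
1.35
```

View pics/scene0.png

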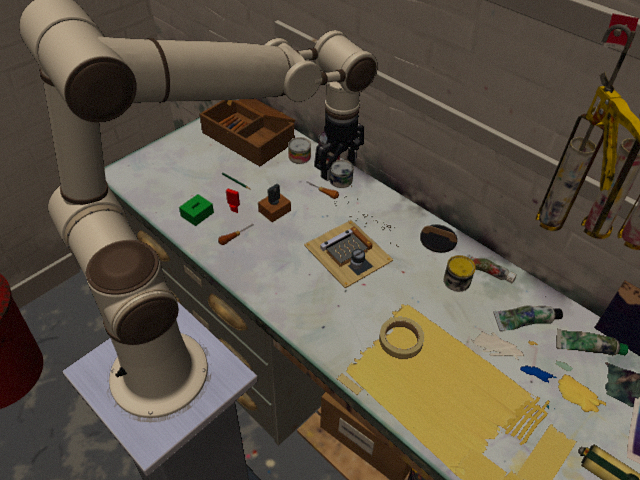

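View pics/side0.png

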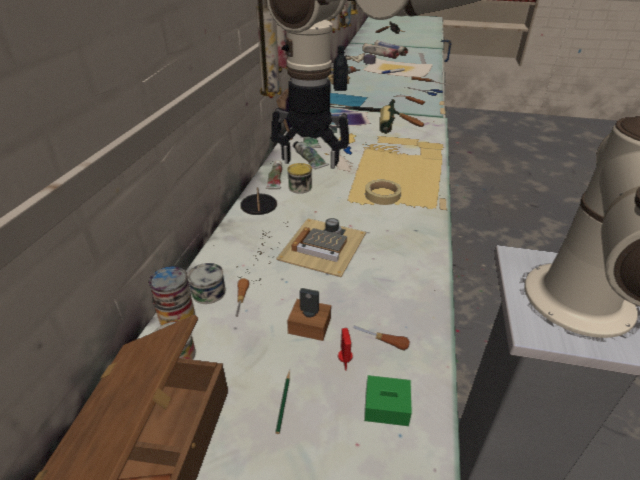

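View pics/wrist0.png

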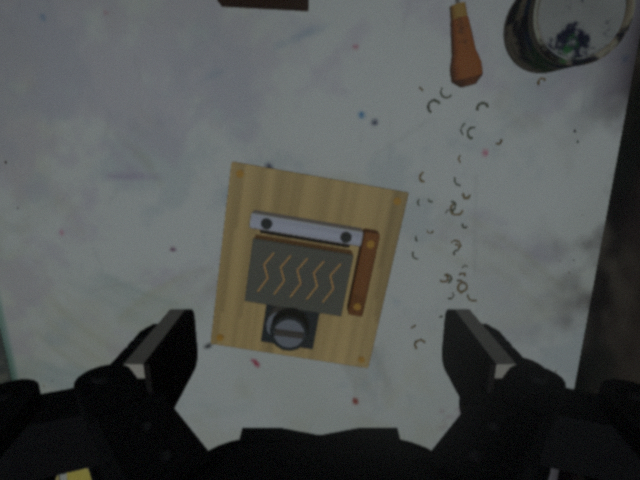

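```bash
cat > h.py <<'E'
from bench import arm
import numpy as np,cv2
def cam(n,st=None):
    p=arm.camera_params(n)
    if n=="wrist":
        st=st or arm.read_state();T=np.eye(4);T[:3,:3]=st["tool_rot"];T[:3,3]=st["tool_pos"];M=T@np.array(p["mount"])
    else: M=np.array(p["cam_to_world"])
    K=np.array([[p["fx"],0,p["cx"]],[0,p["fy"],p["cy"]],[0,0,1]])
    return K,M
def ray(n,px,st=None):
    K,M=cam(n,st);d=M[:3,:3]@np.linalg.inv(K)@[px[0],px[1],1];return M[:3,3],d/np.linalg.norm(d)
def atz(n,px,z,st=None):
    o,d=ray(n,px,st);return o+d*(z-o[2])/d[2]
def tri(rs):
    A=sum(np.eye(3)-np.outer(d,d) for o,d in rs);b=sum((np.eye(3)-np.outer(d,d))@o for o,d in rs);return np.linalg.solve(A,b)
def proj(n,X,st=None):
    K,M=cam(n,st);c=np.linalg.inv(M)@np.append(X,1);q=K@c[:3];return q[:2]/q[2]
def save(im,name,crop=None,k=1):
    if crop: im=im[crop[1]:crop[3],crop[0]:crop[2]]
    if k!=1: im=cv2.resize(im,None,fx=k,fy=k,interpolation=cv2.INTER_CUBIC)
    cv2.imwrite("pics/"+name,im[:,:,::-1])
E
python3 - <<'E'
from h import *
np.set_printoptions(precision=1,suppress=True)
k=tri([ray("scene",(274.1,193.4)),ray("side",(307.8,304.7))]);print("paddle",k)
s=tri([ray("scene",(272,198.2)),ray("side",(308.7,308.1))]);print("pocket",s)
s=tri([ray("scene",(274.2,210.9)),ray("side",(314.1,323.8))]);print("stand",s, atz("scene",(274.2,210.9),0),atz("side",(314.1,323.8),0))
print("cam top ",atz("wrist",(291,330),43.5))
print("red",tri([ray("scene",(232.7,195.1)),ray("side",(345.6,341.7))]))
a=cv2.imread("pics/scene0.png")[:,:,::-1];b=cv2.imread("pics/side0.png")[:,:,::-1]
A=cv2.resize(a[160:260,170:310],None,fx=4,fy=4,interpolation=2);B=cv2.resize(b[270:370,270:365],None,fx=4,fy=4,interpolation=2)
save(np.hstack([A,B])[:, :],"crop1.png",k=0.8)
E
```

```text
paddle [535.1 198.   61. ]
pocket [530.4 197.7  49.6]
stand [525.4 190.9   4.8] [531.5 194.8   0. ] [523.9 188.2   0. ]
cam top  [ 550.3 -100.    43.5]
red [450.5 271.9  63.1]
```

View pics/crop1.png

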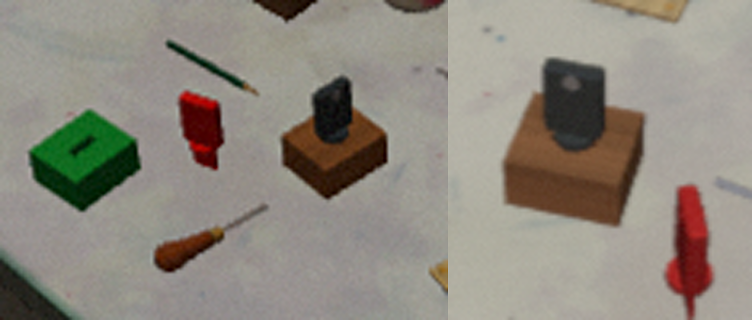

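The key meant is the dark grey one upright in the brown stand (scene 274,195). The red key at (232,200) and the green stand at (196,208) are the look-alikes. The crop confirms this, so I'm moving the wrist over the brown stand.

```bash
python3 -m pendant '[[0,0.195,-0.04,0.05,0],[0,0.195,-0.04,0.05,0],[0,0.195,-0.04,0.05,0],[0,0.195,-0.04,0.05,0],[0,0.195,-0.04,0.05,0]]'; python3 -m pendant '[[0,0,0,0,0],[0,0,0,0,0],[0,0,0,0,0]]'
python3 - <<'E'
from h import *
np.set_printoptions(precision=2,suppress=True)
s=arm.read_state();print(s["tool_pos"],s["time"])
im=arm.grab_frame("wrist");save(im,"w1.png")
for l in ["key_paddle","key","key_stand","stand_pocket"]:
    print(l,[(np.round(d["pixel"],1),round(d["score"],2)) for d in arm.pinpoint("wrist",l)[:3]])
r=arm.trace("wrist","key_stand")
for d in r[:2]: print("stand reg",d["score"],d["region"].sum(),cv2.minAreaRect(np.argwhere(d["region"])[:,::-1].astype(np.float32)))
r=arm.trace("wrist","key")
for d in r[:2]: print("key reg",d["score"],d["region"].sum(),cv2.minAreaRect(np.argwhere(d["region"])[:,::-1].astype(np.float32)))
E
```

```text
time: 1.77
tool_pos: [534.4, 196.6, 206.0]
tool_rot: [[0.0, 1.0, 0.001], [1.0, -0.0, 0.0], [0.0, 0.001, -1.0]]
contact_force: [0.8, -0.3, 0.5]
width: 0.999
time: 2.02
tool_pos: [535.2, 194.7, 206.5]
tool_rot: [[-0.001, 1.0, 0.0], [1.0, 0.001, -0.001], [-0.001, 0.0, -1.0]]
contact_force: [0.1, 0.2, -0.1]
width: 1.003
[535.25 194.68 206.54] 2.0167
key_paddle [(array([313.4, 240.8]), 0.79), (array([181.3, 112.5]), 0.6)]
key [(array([208.3, 117.6]), 0.89), (array([315.2, 225.1]), 0.69)]
key_stand [(array([83.9, 23.1]), 0.61)]
stand_pocket [(array([312.8, 229.9]), 0.8), (array([53.1,  4.3]), 0.77)]
stand reg 0.6 6023 ((314.9344177246094, 226.3778533935547), (99.60142517089844, 87.42474365234375), 2.726310968399048)
key reg 0.92 2294 ((314.0, 237.5), (47.0, 60.0), 90.0)
key reg 0.61 2910 ((184.0030517578125, 110.25736236572266), (75.48262023925781, 51.49003982543945), 67.52056884765625)
```

View pics/w1.png

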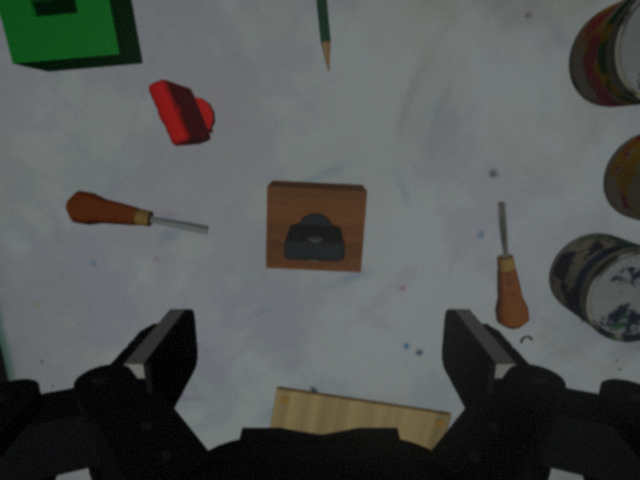

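```bash
python3 - <<'E'
from h import *
im=cv2.imread("pics/w1.png")[:,:,::-1]
im=np.clip(im.astype(float)*1.8,0,255).astype(np.uint8)
save(im,"w1c.png",(255,165,380,285),6)
E
```

```text
(no output)
```

View pics/w1c.png

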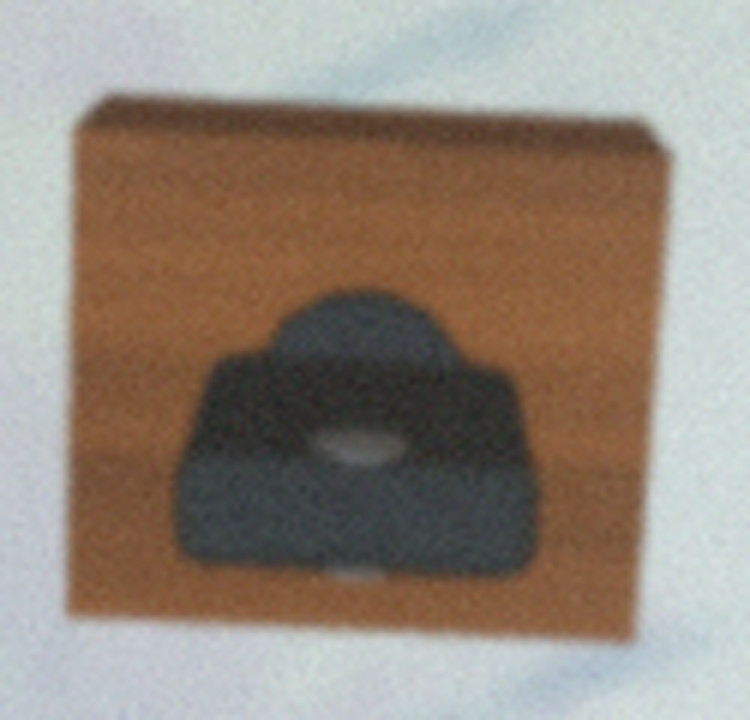

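```bash
python3 - <<'E'
from h import *
np.set_printoptions(precision=2,suppress=True)
c=lambda p:(255+(p[0]+.5)/6-.5,165+(p[1]+.5)/6-.5)
P=np.array([atz("wrist",c(p),36)[:2] for p in [(75,130),(668,155),(635,640),(68,612)]]);print(P,P.mean(0))
for i,j in [(0,1),(1,2),(2,3),(3,0)]:
    d=P[j]-P[i];print(np.hypot(*d),np.degrees(np.arctan2(d[1],d[0])))
Q=np.array([atz("wrist",c(p),92)[:2] for p in [(178,457),(535,472),(535,575),(180,560)]]);print(Q,Q.mean(0))
for i,j in [(0,1),(1,2),(2,3),(3,0)]:
    d=Q[j]-Q[i];print(np.hypot(*d),np.degrees(np.arctan2(d[1],d[0])))
E
```

```text
[[499.21 225.57]
 [568.26 222.6 ]
 [565.93 162.99]
 [496.35 166.68]] [532.44 194.46]
69.11389001435538 -2.4620899864668075
59.66407868925607 -92.23825648716729
69.68386861035701 176.9606721178454
58.96253343686189 87.2139744308014
[[515.15 200.78]
 [549.83 199.24]
 [549.99 188.75]
 [515.11 190.33]] [532.52 194.77]
34.716276977677936 -2.546934108304668
10.483818067985313 -89.15011784806342
34.91860335769054 177.40784925421463
10.446243084674206 89.75105538708078
```

```bash
python3 -m pendant '[[0,0,-0.014,0,-0.075],[0,0,0,0,-0.075],[0,0,0,0,-0.075],[0,0,0,0,-0.075],[0,0,0,0,-0.075]]' >/dev/null; python3 -m pendant '[[0,0,0,0,-0.075],[0,0,0,0,-0.075],[0,0,0,0,-0.075],[0,0,0,0,-0.075],[0,0,0,0,-0.075]]'>/dev/null;python3 -m pendant '[[0,0,0,0,-0.075],[0,0,0,0,-0.075],[0,0,0,0,-0.075],[0,0,0,0,0],[0,0,0,0,0]]'
python3 - <<'E'
from h import *
np.set_printoptions(precision=3,suppress=True)
s=arm.read_state();print(s["tool_pos"],s["tool_rot"],s["qpos"],s["time"])
im=arm.grab_frame("wrist");im=np.clip(im.astype(float)*1.8,0,255).astype(np.uint8)
d=arm.search_frame("wrist","key")
print(d[:2])
u=proj("wrist",(532.5,194.8,60)).astype(int);print(u)
print(u-60);save(im,"w2c.png",(u[0]-60,u[1]-60,u[0]+60,u[1]+60),6)
E
```

```text
time: 3.62
tool_pos: [532.3, 194.7, 206.4]
tool_rot: [[-0.999, 0.043, 0.0], [0.043, 0.999, 0.0], [-0.0, 0.0, -1.0]]
contact_force: [-0.3, 0.1, 0.6]
width: 1.006
[532.347 194.682 206.426] [[-0.999  0.043  0.   ]
 [ 0.043  0.999  0.   ]
 [-0.     0.    -1.   ]] [ 0.137  0.179  1.674 -0.     1.288 -1.39 ] 3.6167
[{'pixel': [319.2, 238.4], 'score': 0.79}, {'pixel': [438.0, 101.7], 'score': 0.73}]
[318 238]
[258 178]
```

View pics/w2c.png

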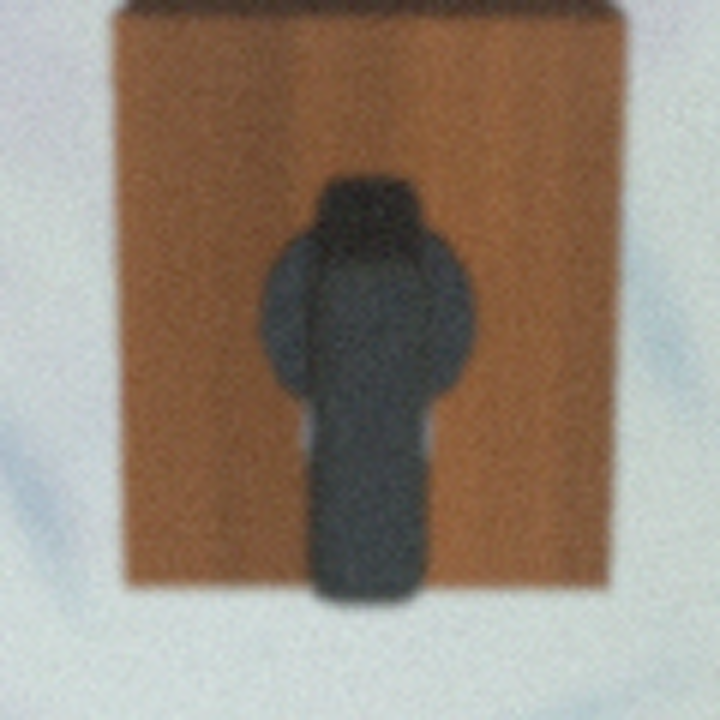

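```bash
python3 - <<'E'
from h import *
np.set_printoptions(precision=2,suppress=True)
c=lambda p:(258+(p[0]+.5)/6-.5,178+(p[1]+.5)/6-.5)
P=np.array([atz("wrist",c(p),36)[:2] for p in [(117,15),(625,15),(608,586),(125,586)]]);print(P.mean(0))
Q=np.array([atz("wrist",c(p),92)[:2] for p in [(312,252),(422,252),(428,602),(310,602)]]);print(Q,Q.mean(0))
for P in (P,Q):
  for i,j in [(0,1),(1,2),(2,3),(3,0)]:
    d=P[j]-P[i];print(np.hypot(*d),np.degrees(np.arctan2(d[1],d[0])))
E
```

```text
[531.94 194.95]
[[513.17 190.28]
 [513.61 200.8 ]
 [549.1  200.12]
 [548.6  188.39]] [531.12 194.9 ]
58.814703088790594 87.60712888479816
69.9182007064441 -2.5421032204135803
59.533404082922914 -92.40704097495336
69.90904418033612 176.86882832843284
10.52602437044881 87.60146172306082
35.49238543910124 -1.1057148629372016
11.739610061242836 -92.40746445163096
35.48392293419183 176.93489590379835
```

```bash
python3 -m pendant '[[0,0,0,0.15,0],[0,0,0,0.15,0],[0,0,0,0.15,0],[0,0,0,0.11,0],[0,0,0,0.1,0]]'; python3 -m pendant '[[0,0,0,0,0],[0,0,0,0,0],[0.5,0,0,0,0],[0.8,0,0,0,0],[1,0,0,0,0]]'; python3 -m pendant '[[1,0,0,0,0],[1,0,0,0,0],[1,0,0,0,0],[1,0,0,0,0],[1,0,0,0,0]]'; python3 -m pendant '[[1,0,0,0,0],[1,0,0,0,0],[1,0,0,0,0],[1,0,0,0,0],[1,0,0,0,0]]'
```

```text
time: 4.13
tool_pos: [531.3, 194.8, 72.3]
tool_rot: [[-0.999, 0.042, -0.002], [0.042, 0.999, -0.0], [0.002, -0.0, -1.0]]
contact_force: [-0.1, 0.4, 0.4]
width: 1.001
time: 4.55
tool_pos: [533.5, 195.2, 76.1]
tool_rot: [[-0.999, 0.04, 0.003], [0.04, 0.999, 0.0], [-0.003, 0.001, -1.0]]
contact_force: [-1.0, -0.7, -0.1]
width: 0.61
time: 4.97
tool_pos: [532.6, 195.1, 74.8]
tool_rot: [[-0.999, 0.039, 0.001], [0.039, 0.999, 0.0], [-0.001, 0.0, -1.0]]
contact_force: [-0.3, 0.7, 4.1]
width: 0.134
time: 5.38
tool_pos: [532.6, 195.1, 74.8]
tool_rot: [[-0.999, 0.039, 0.001], [0.039, 0.999, 0.0], [-0.001, 0.0, -1.0]]
contact_force: [-0.9, 0.0, 5.2]
width: 0.133
```

```bash
python3 -m pendant '[[1,0,0,-0.05,0],[1,0,0,-0.1,0],[1,0,0,-0.15,0],[1,0,0,-0.15,0],[1,0,0,-0.15,0]]';python3 -m pendant '[[1,0,0,-0.06,0],[1,0,0,0,0],[1,0,0,0,0]]'
python3 - <<'E'
from h import *
s=arm.read_state();print(s["tool_pos"],s["contact_force"],s["ft_torque"])
im=arm.grab_frame("wrist");save(im,"w3.png")
im=cv2.imread("pics/wrist0.png")[:,:,::-1];im=np.clip(im.astype(float)*1.8,0,255).astype(np.uint8)
save(im,"w0c.png",(205,155,415,375),3)
E
```

```text
time: 5.8
tool_pos: [531.4, 194.8, 195.2]
tool_rot: [[-0.999, 0.039, -0.002], [0.039, 0.999, -0.0], [0.002, -0.0, -1.0]]
contact_force: [0.6, 0.8, -1.3]
width: 0.131
time: 6.05
tool_pos: [531.9, 194.9, 205.6]
tool_rot: [[-0.999, 0.039, -0.0], [0.039, 0.999, -0.0], [0.0, -0.0, -1.0]]
contact_force: [-0.1, 0.0, -0.5]
width: 0.13
[531.88777249 194.91483506 205.61123399] [-0.1203654   0.01121931 -0.4749719 ] [-0.00014855 -0.00243683  0.00029546]
```

View pics/w3.png

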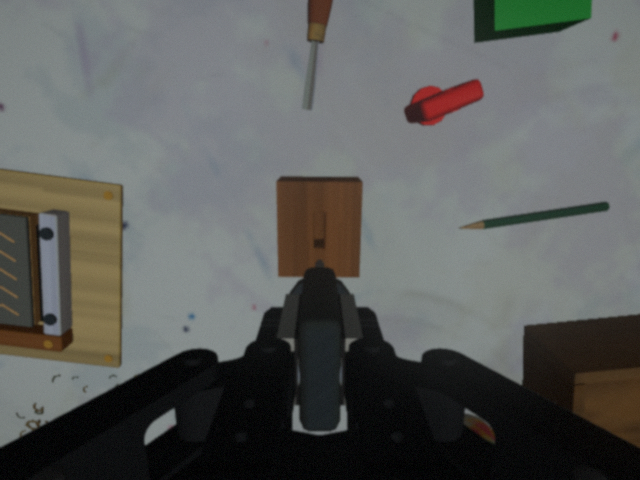

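View pics/w0c.png

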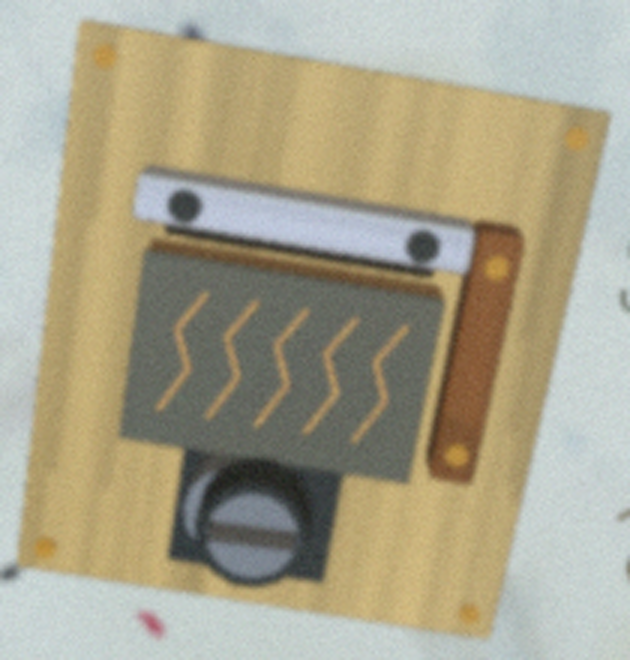

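```bash
python3 -m pendant '[[1,-0.019,-0.184,0,0],[1,-0.019,-0.184,0,0],[1,-0.019,-0.184,0,0],[1,-0.019,-0.184,0,0],[1,-0.019,-0.184,0,0]]';python3 -m pendant '[[1,-0.019,-0.184,0,0],[1,-0.019,-0.184,0,0],[1,-0.019,-0.184,0,0],[1,0,0,0,0.042],[1,0,0,0,0.042]]';python3 -m pendant '[[1,0,0,0,0],[1,0,0,0,0],[1,0,0,0,0],[1,0,0,0,0]]'
python3 - <<'E'
from h import *
s=arm.read_state();print(s["tool_pos"],s["tool_rot"],s["qpos"])
im=arm.grab_frame("wrist");save(im,"w4.png")
for l in ["cam_slot","block","side_stop","bed"]: print(l,[(np.round(d["pixel"],1),round(d["score"],2)) for d in arm.pinpoint("wrist",l)[:3]])
im=np.clip(im.astype(float)*1.8,0,255).astype(np.uint8)
u=proj("wrist",(550,-100,43.5)).astype(int)
print(u-50);save(im,"w4c.png",(u[0]-50,u[1]-50,u[0]+50,u[1]+50),6)
E
```

```text
time: 6.52
tool_pos: [542.1, 9.1, 203.2]
tool_rot: [[-0.999, 0.039, -0.005], [0.039, 0.999, 0.001], [0.005, 0.001, -1.0]]
contact_force: [0.9, 0.5, -0.5]
width: 0.131
time: 6.93
tool_pos: [549.5, -102.2, 203.1]
tool_rot: [[-0.984, 0.177, -0.005], [0.177, 0.984, 0.002], [0.005, 0.001, -1.0]]
contact_force: [0.4, 0.4, -0.8]
width: 0.13
time: 7.27
tool_pos: [550.6, -99.7, 205.4]
tool_rot: [[-0.986, 0.169, -0.001], [0.169, 0.986, 0.001], [0.001, 0.0, -1.0]]
contact_force: [-0.2, 0.3, -0.3]
width: 0.132
[550.61713107 -99.73761517 205.44183895] [[-9.85698495e-01  1.68512690e-01 -1.39669047e-03]
 [ 1.68512076e-01  9.85699437e-01  5.47080316e-04]
 [ 1.46890698e-03  3.03897033e-04 -9.99998875e-01]] [-3.95121352e-01  1.63242718e-01  1.69463838e+00 -3.40664584e-05
  1.28521121e+00 -1.79658769e+00]
cam_slot [(array([310.1, 222.4]), 0.93), (array([418.9, 217.6]), 0.16)]
block [(array([371.9, 222.6]), 0.66), (array([314.2, 212. ]), 0.3)]
side_stop [(array([418.4, 214.9]), 0.71)]
bed []
[268 180]
```

View pics/w4.png

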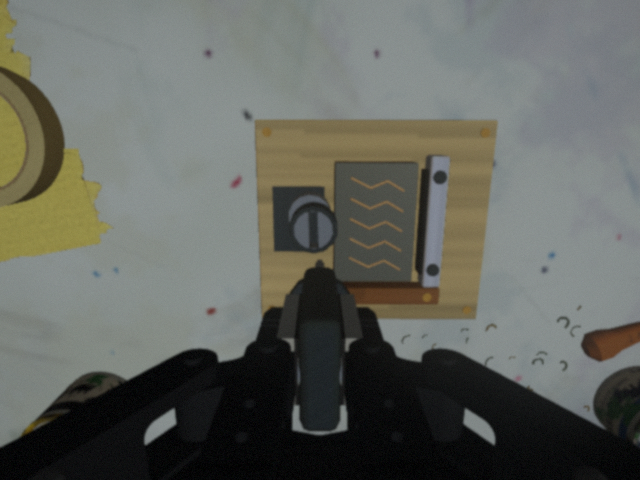

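View pics/w4c.png

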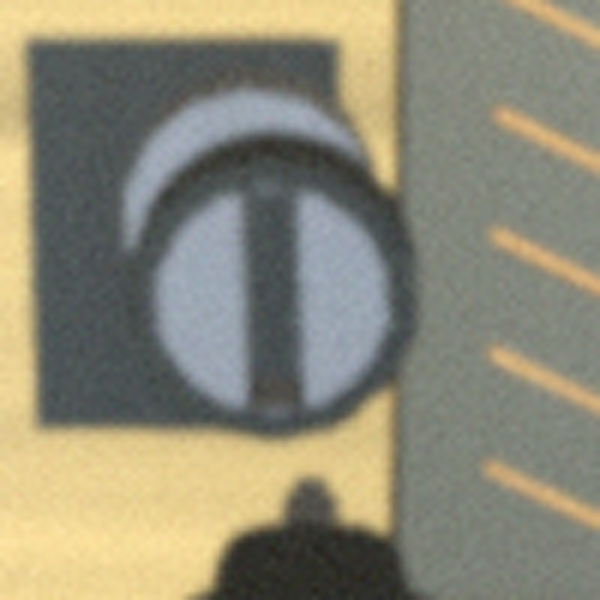

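```bash
python3 - <<'E'
from h import *
np.set_printoptions(precision=2,suppress=True)
c=lambda p:np.array((268+(p[0]+.5)/6-.5,180+(p[1]+.5)/6-.5))
s=arm.read_state();R=np.array(s["tool_rot"]);t=np.array(s["tool_pos"])
for p in [(11,1.25,62.8),(11,-1.25,62.8),(11,0,62.8)]:
    q=proj("wrist",t+R@np.array(p));print("tip model crop",(q-[268,180])*6)
a=atz("wrist",c((272,187)),43.5);b=atz("wrist",c((275,405)),43.5);print(a,b,np.hypot(*(a-b)[:2]),np.degrees(np.arctan2(*(a-b)[1::-1])))
m=atz("wrist",c((273,296)),43.5);print("slot",m,"tool frame",R.T@(m-t))
m=atz("wrist",c((271,297)),43.5);print("face centre",m)
m=atz("wrist",c((277,286)),41);print("head rim",m)
print("net slot",atz("wrist",(310.1,222.4),27.5))
# wrist0 
s0=dict(tool_rot=np.array([[0,1,0],[1,0,0],[0,0,-1.]]),tool_pos=np.array([574.98,0,255.9]))
cc=lambda p:(205+(p[0]+.5)/3-.5,155+(p[1]+.5)/3-.5)
print("w0 slot",atz("wrist",cc((253,537)),43.5,s0),atz("wrist",cc((207,528)),43.5,s0),atz("wrist",cc((300,545)),43.5,s0))
for n in("scene","side"): print(n,proj(n,(550,-100,43.5)))
E
```

```text
tip model crop [321.18 476.07]
tip model crop [288.47 476.06]
tip model crop [304.83 476.06]
[ 535.43 -101.63   43.5 ] [ 561.11 -105.79   43.5 ] 26.01425609903949 170.81022469186618
slot [ 548.11 -103.74   43.5 ] tool frame [  2.3   -4.   162.84]
face centre [ 548.18 -103.99   43.5 ]
head rim [ 547.56 -103.2    41.  ]
net slot [ 546.49 -105.9    27.5 ]
w0 slot [ 548.71 -103.84   43.5 ] [ 535.27 -100.94   43.5 ] [ 562.51 -106.44   43.5 ]
scene [357.76 252.2 ]
side [330.47 222.2 ]
```

```bash
python3 -m pendant '[[1,0.012,-0.022,0,0],[1,0,0,0.14,0],[1,0,0,0.15,0],[1,0,0,0.12,0],[1,0,0,0.03,0]]';python3 -m pendant '[[1,0,0,0,0],[1,0,0,0,0],[1,0,0,0,0],[1,0,0,0,0]]'
python3 - <<'E'
from h import *
np.set_printoptions(precision=2,suppress=True)
s=arm.read_state();R=np.array(s["tool_rot"]);t=np.array(s["tool_pos"]);print(t,s["contact_force"],s["ft_torque"])
im=arm.grab_frame("wrist");save(im,"w5.png")
im2=np.clip(im.astype(float)*1.8,0,255).astype(np.uint8)
u=proj("wrist",(548.3,-103.8,43.5));print(u,proj("wrist",t+R@np.array((11,0,62.8))))
u=u.astype(int)-[60,50];print(u);save(im2,"w5c.png",(u[0],u[1],u[0]+120,u[1]+100),6)
for n,b in (("scene",(310,200,410,280)),("side",(270,170,390,270))):
    im=arm.grab_frame(n);save(im,f"{n}5.png",b,6)
E
```

```text
time: 7.93
tool_pos: [544.8, -103.4, 113.9]
tool_rot: [[-0.985, 0.17, -0.007], [0.17, 0.985, 0.003], [0.008, 0.002, -1.0]]
contact_force: [-1.5, 0.5, -0.8]
width: 0.128
time: 8.27
tool_pos: [549.3, -104.9, 120.5]
tool_rot: [[-0.985, 0.17, 0.004], [0.17, 0.985, -0.002], [-0.004, -0.001, -1.0]]
contact_force: [0.2, -0.9, -0.7]
width: 0.136
[ 549.26 -104.91  120.47] [ 0.16 -0.89 -0.7 ] [ 0.   -0.   -0.03]
[320.66 269.95] [318.64 260.  ]
[260 219]
```

View pics/w5c.png

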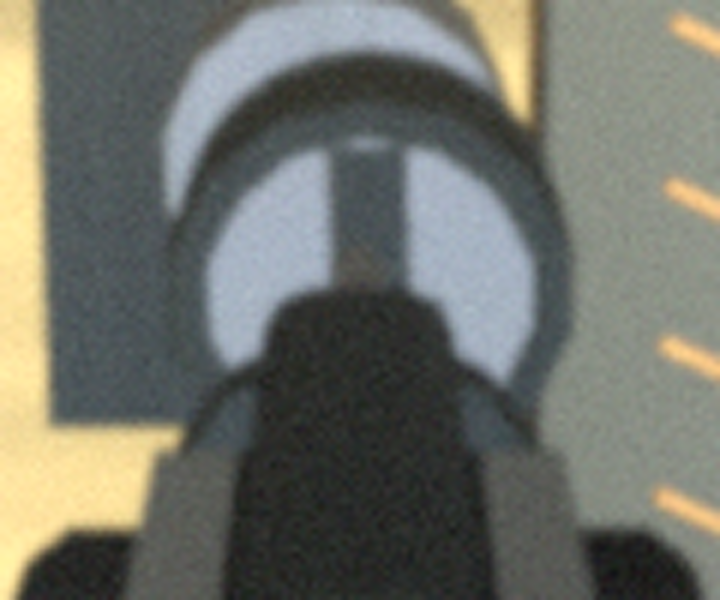

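View pics/side5.png

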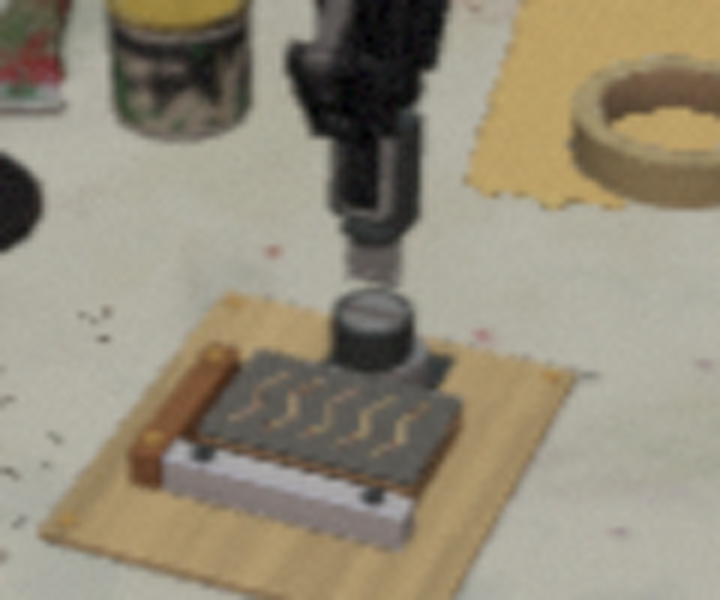

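View pics/scene5.png

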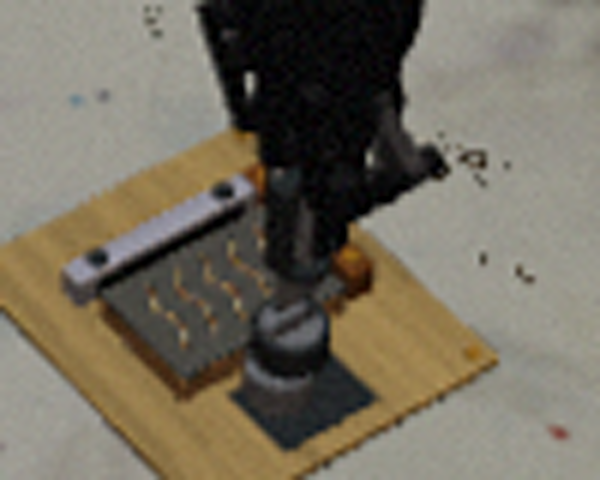

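```bash
python3 -m pendant '[[1,0,0,0,0],[1,0,0,0,0],[1,0,0,0,0],[1,0,0,0,0]]'
python3 - <<'E'
from h import *
np.set_printoptions(precision=2,suppress=True)
for i in range(3):
    s=arm.read_state();R=np.array(s["tool_rot"]);t=np.array(s["tool_pos"]);print(t,R.T@(np.array([548.3,-103.8,43.5])-t))
    im=arm.grab_frame("wrist")
im2=np.clip(im.astype(float)*1.8,0,255).astype(np.uint8)
save(im2,"w6c.png",(260,219,380,319),6)
E
```

```text
time: 8.75
tool_pos: [547.9, -104.3, 118.3]
tool_rot: [[-0.985, 0.17, -0.0], [0.17, 0.985, 0.0], [0.0, 0.0, -1.0]]
contact_force: [-0.4, 0.9, -0.3]
width: 0.131
[ 547.85 -104.29  118.28] [-0.37  0.56 74.78]
[ 547.86 -104.31  118.25] [-0.36  0.57 74.75]
[ 547.85 -104.28  118.25] [-0.37  0.55 74.75]
```

View pics/w6c.png

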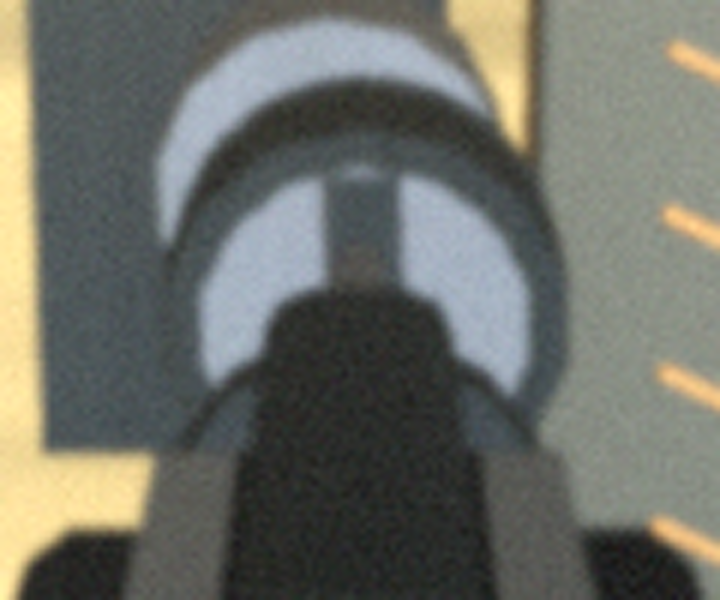

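```bash
python3 - <<'E'
from h import *
np.set_printoptions(precision=2,suppress=True)
s=arm.read_state();R=np.array(s["tool_rot"]);t=np.array(s["tool_pos"])
c=lambda p:np.array((260+(p[0]+.5)/6-.5,219+(p[1]+.5)/6-.5))
for p in [(363,172),(363,178),(363,184),(327,260),(401,260),(328,190),(400,190)]: print(p,R.T@(atz("wrist",c(p),43.5)-t))
print(R.T@(atz("wrist",c((355,248)),t[2]-62.8)-t))
E
```

```text
(363, 172) [13.44  0.62 74.74]
(363, 178) [12.94  0.62 74.74]
(363, 184) [12.44  0.62 74.74]
(327, 260) [ 5.99 -2.31 74.74]
(401, 260) [ 5.99  3.73 74.74]
(328, 190) [11.93 -2.21 74.74]
(400, 190) [11.93  3.62 74.74]
[10.72 -0.02 62.8 ]
```

```bash
python3 -m pendant '[[1,0,0.003,0.01,0],[1,0,0,0.02,0],[1,0,0,0.02,0],[1,0,0,0,0],[1,0,0,0,0]]';python3 -m pendant '[[1,0,0,0.01,0],[1,0,0,0.01,0],[1,0,0,0.015,0],[1,0,0,0.015,0],[1,0,0,0,0]]';python3 -m pendant '[[1,0,0,0,0],[1,0,0,0,0],[1,0,0,0,0],[1,0,0,0,0],[1,0,0,0,0]]'
```

```text
time: 9.32
tool_pos: [547.6, -103.5, 107.6]
tool_rot: [[-0.985, 0.17, -0.001], [0.17, 0.985, 0.0], [0.001, 0.0, -1.0]]
contact_force: [0.1, 0.1, -1.1]
width: 0.132
time: 9.73
tool_pos: [547.5, -103.5, 97.4]
tool_rot: [[-0.985, 0.17, -0.001], [0.17, 0.985, 0.001], [0.001, 0.0, -1.0]]
contact_force: [-1.0, 0.6, -1.1]
width: 0.132
time: 10.15
tool_pos: [548.1, -103.7, 98.4]
tool_rot: [[-0.985, 0.17, 0.0], [0.17, 0.985, -0.0], [-0.0, -0.0, -1.0]]
contact_force: [0.6, -0.2, -0.7]
width: 0.132
```

```bash
python3 -m pendant '[[1,0,0,0.01,0],[1,0,0,0.01,0],[1,0,0,0.01,0],[1,0,0,0,0],[1,0,0,0,0]]';python3 -m pendant '[[1,0,0,0.005,0],[1,0,0,0,0],[1,0,0,0,0],[1,0,0,0,0]]';python3 -m pendant '[[1,0,0,0.003,0],[1,0,0,0,0],[1,0,0,0,0],[1,0,0,0,0]]';python3 - <<'E'
from h import *
print(arm.read_state()["tool_pos"],arm.read_state()["ft_torque"])
E
```

```text
time: 10.57
tool_pos: [547.8, -103.6, 92.0]
tool_rot: [[-0.985, 0.17, -0.001], [0.17, 0.985, 0.0], [0.001, 0.0, -1.0]]
contact_force: [0.5, 0.5, 0.3]
width: 0.134
time: 10.9
tool_pos: [548.1, -103.7, 91.4]
tool_rot: [[-0.985, 0.17, 0.0], [0.17, 0.985, -0.0], [-0.0, -0.0, -1.0]]
contact_force: [-0.2, -0.5, -1.5]
width: 0.135
time: 11.23
tool_pos: [548.0, -103.7, 90.7]
tool_rot: [[-0.985, 0.17, -0.0], [0.17, 0.985, 0.0], [0.0, 0.0, -1.0]]
contact_force: [-0.2, 0.2, -0.7]
width: 0.131
[ 547.97242195 -103.72478032   90.6885917 ] [ 0.03352676 -0.0173164   0.01590834]
```

```bash
python3 -m pendant '[[1,0,0,0.003,0],[1,0,0,0,0],[1,0,0,0,0],[1,0,0,0,0]]';python3 -m pendant '[[1,0,0,0.002,0],[1,0,0,0,0],[1,0,0,0,0],[1,0,0,0,0]]'
```

```text
time: 11.57
tool_pos: [548.1, -103.8, 90.3]
tool_rot: [[-0.985, 0.17, 0.0], [0.17, 0.985, -0.0], [-0.0, -0.0, -1.0]]
contact_force: [-0.1, 0.2, 2.3]
width: 0.137
time: 11.9
tool_pos: [548.2, -103.8, 90.2]
tool_rot: [[-0.985, 0.17, 0.0], [0.17, 0.985, -0.0], [-0.0, -0.0, -1.0]]
contact_force: [-1.7, 0.6, 6.5]
width: 0.132
```

```bash
cat > r.py <<'E'
from h import *
T=[]
for i in range(4):
    s=arm.read_state();T.append([s["ft_torque"][2]]+list(s["contact_force"])+list(s["tool_pos"]));R=np.array(s["tool_rot"])
    arm.camera_params("wrist")
    if i<3: arm.grab_frame("side")
T=np.array(T)
print("t%.2f yaw %.4f"%(s["time"],np.arctan2(R[1,1],R[0,1])-np.pi/2),"Tz",T[:,0].round(3),"F",T[:,1:4].mean(0).round(1),"p",T[-1,4:].round(2),"w",round(s["width"],3),"q6",s["qpos"][5].round(3))
E
python3 r.py; python3 -m pendant '[[1,0,0,-0.001,0.02],[1,0,0,0,0.02],[1,0,0,0,0.02],[1,0,0,0,0],[1,0,0,0,0]]' >/dev/null; python3 r.py;  python3 -m pendant '[[1,0,0,0,0.02],[1,0,0,0,0.02],[1,0,0,0,0.02],[1,0,0,0,0],[1,0,0,0,0]]'>/dev/null; python3 r.py
```

```text
t12.05 yaw -0.1711 Tz [ 0.    -0.033 -0.038  0.012] F [-1.7  0.7  5.3] p [ 548.21 -103.78   90.23] w 0.136 q6 -1.803
t12.62 yaw -0.2649 Tz [-0.053  0.035 -0.038  0.044] F [ 0.6 -0.   3.8] p [ 548.42 -103.88   90.26] w 0.131 q6 -1.71
t13.18 yaw -0.3589 Tz [0.098 0.153 0.106 0.096] F [0.6 0.3 4.8] p [ 548.39 -103.89   90.24] w 0.132 q6 -1.616
```

```bash
sed -i 's/range(4)/range(8)/;s/i<3/i<7/;s/"Tz",T\[:,0\].round(3)/"Tz %.3f"%T[:,0].mean()/' r.py; python3 -m pendant '[[1,0,0,0,0.02],[1,0,0,0,0.02],[1,0,0,0,0.02],[1,0,0,0,0.02],[1,0,0,0,0]]' >/dev/null; python3 r.py;  python3 -m pendant '[[1,0,0,0,0.02],[1,0,0,0,0.02],[1,0,0,0,0.02],[1,0,0,0,0.02],[1,0,0,0,0]]'>/dev/null; python3 r.py;python3 -m pendant '[[1,0,0,0,0.02],[1,0,0,0,0.02],[1,0,0,0,0.02],[1,0,0,0,0],[1,0,0,0,0]]'>/dev/null; python3 r.py
```

```text
t13.95 yaw -0.4846 Tz 0.109 F [ 0.6 -0.4  5.1] p [ 548.36 -103.96   90.24] w 0.132 q6 -1.49
t14.72 yaw -0.6102 Tz 0.132 F [ 0.5 -0.5  5.1] p [ 548.32 -104.     90.23] w 0.135 q6 -1.364
t15.48 yaw -0.7044 Tz 0.117 F [ 0.1 -0.8  5.4] p [ 548.29 -104.05   90.23] w 0.129 q6 -1.27
```

```bash
for i in 1 ; do python3 -m pendant '[[1,0,0,0,0.02],[1,0,0,0,0.02],[1,0,0,0,0.02],[1,0,0,0,0]]' >/dev/null; python3 r.py; python3 -m pendant '[[1,0,0,0,0.02],[1,0,0,0,0.02],[1,0,0,0,0]]' >/dev/null; python3 r.py;python3 -m pendant '[[1,0,0,0,0.02],[1,0,0,0,0.02],[1,0,0,0,0]]' >/dev/null; python3 r.py; done
python3 - <<'E'
from h import *
im=arm.grab_frame("wrist");save(np.clip(im*1.8,0,255).astype(np.uint8),"w7.png",(180,60,500,300),2.5)
E
```

```text
t16.17 yaw -0.7987 Tz 0.147 F [ 0.4 -0.7  5. ] p [ 548.27 -104.09   90.25] w 0.134 q6 -1.176
t16.77 yaw -0.8615 Tz 0.120 F [ 0.1 -0.6  5.2] p [ 548.27 -104.11   90.25] w 0.132 q6 -1.113
t17.37 yaw -0.9242 Tz 0.117 F [ 0.1 -0.7  5.5] p [ 548.26 -104.13   90.25] w 0.134 q6 -1.05
```

View pics/w7.png

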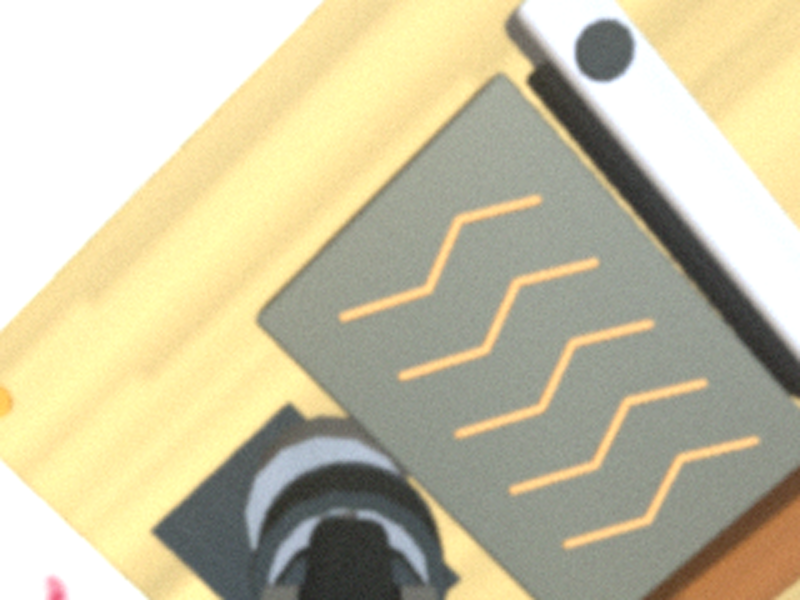

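```bash
for i in 1 ; do python3 -m pendant '[[1,0,0,0,0.02],[1,0,0,0,0.02],[1,0,0,0,0]]' >/dev/null; python3 r.py; python3 -m pendant '[[1,0,0,0,0.02],[1,0,0,0,0.01],[1,0,0,0,0]]' >/dev/null; python3 r.py;python3 -m pendant '[[1,0,0,0,0.02],[1,0,0,0,0.01],[1,0,0,0,0]]' >/dev/null; python3 r.py; done
python3 - <<'E'
from h import *
im=arm.grab_frame("wrist");save(np.clip(im*1.8,0,255).astype(np.uint8),"w8.png",(180,60,500,300),2.5)
E
```

```text
t18.02 yaw -0.9871 Tz 0.134 F [-0.5 -0.9  5.3] p [ 548.21 -104.16   90.25] w 0.132 q6 -0.987
t18.62 yaw -1.0341 Tz 0.153 F [-0.2 -0.8  5.5] p [ 548.21 -104.18   90.25] w 0.13 q6 -0.94
t19.22 yaw -1.0813 Tz 0.136 F [-0.4 -1.1  5.7] p [ 548.18 -104.18   90.25] w 0.136 q6 -0.893
```

View pics/w8.png

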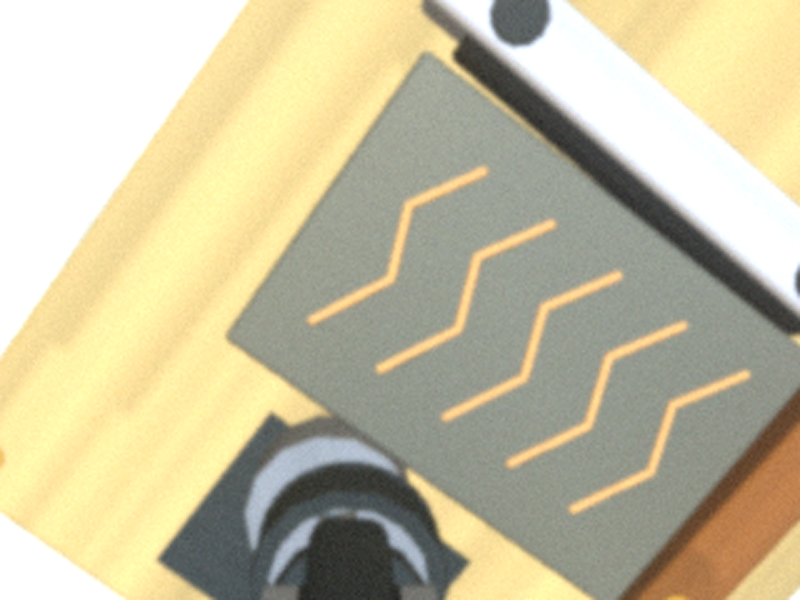

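```bash
for i in 1 ; do python3 -m pendant '[[1,0,0,0,0.02],[1,0,0,0,0.01],[1,0,0,0,0]]' >/dev/null; python3 r.py; python3 -m pendant '[[1,0,0,0,0.02],[1,0,0,0,0.01],[1,0,0,0,0]]' >/dev/null; python3 r.py;python3 -m pendant '[[1,0,0,0,0.02],[1,0,0,0,0]]' >/dev/null; python3 r.py; done
python3 - <<'E'
from h import *
im=arm.grab_frame("wrist");save(np.clip(im*1.8,0,255).astype(np.uint8),"w9.png",(180,60,500,300),2.5)
E
```

```text
t19.87 yaw -1.1284 Tz 0.126 F [-0.3 -1.3  5.6] p [ 548.15 -104.2    90.21] w 0.137 q6 -0.846
t20.47 yaw -1.1755 Tz 0.185 F [-0.4 -1.2  5.5] p [ 548.12 -104.21   90.22] w 0.132 q6 -0.799
t20.98 yaw -1.2069 Tz 0.169 F [-0.5 -1.3  5.8] p [ 548.14 -104.22   90.25] w 0.131 q6 -0.767
```

View pics/w9.png

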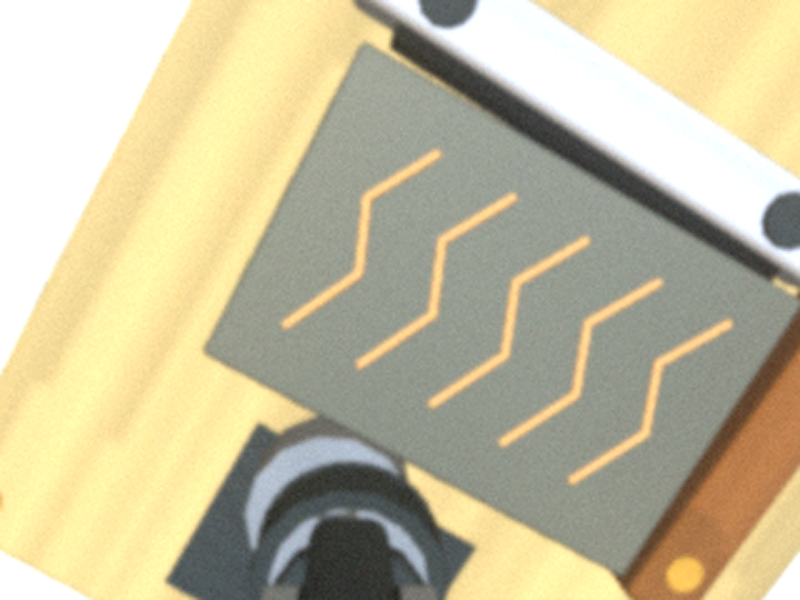

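```bash
for i in 1 ; do python3 -m pendant '[[1,0,0,0,0.02],[1,0,0,0,0]]' >/dev/null; python3 r.py; python3 -m pendant '[[1,0,0,0,0.02],[1,0,0,0,0]]' >/dev/null; python3 r.py; done
python3 - <<'E'
from h import *
im=arm.grab_frame("wrist");save(np.clip(im*1.8,0,255).astype(np.uint8),"w10.png",(180,60,500,300),2.5)
E
```

```text
t21.55 yaw -1.2383 Tz 0.184 F [-0.8 -1.1  5.8] p [ 548.11 -104.24   90.22] w 0.137 q6 -0.736
t22.07 yaw -1.2697 Tz 0.163 F [-0.5 -1.3  5.9] p [ 548.11 -104.25   90.27] w 0.137 q6 -0.705
```

View pics/w10.png

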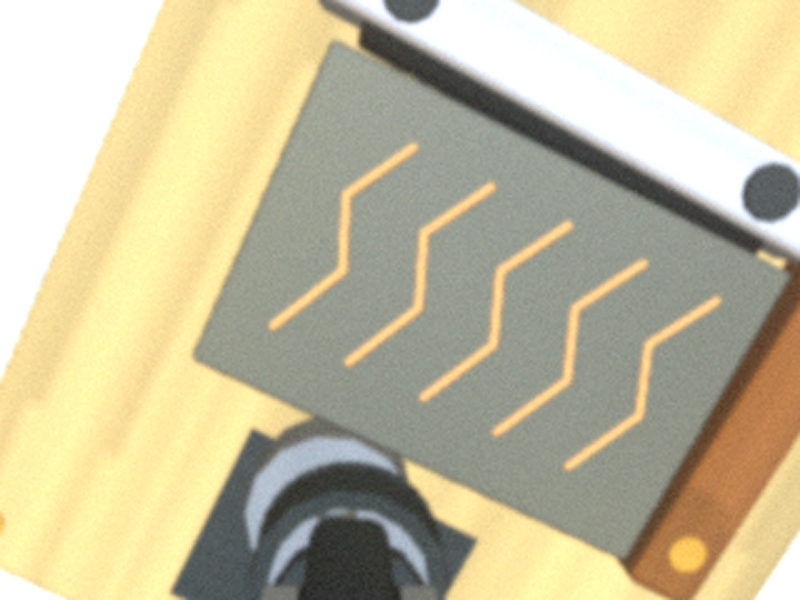

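```bash
for i in 1 ; do python3 -m pendant '[[1,0,0,0,0.02],[1,0,0,0,0]]' >/dev/null; python3 r.py; python3 -m pendant '[[1,0,0,0,0.02],[1,0,0,0,0]]' >/dev/null; python3 r.py; done
```

```text
t22.63 yaw -1.3010 Tz 0.174 F [-0.7 -1.5  6. ] p [ 548.07 -104.23   90.22] w 0.135 q6 -0.673
t23.15 yaw -1.3325 Tz 0.171 F [-0.9 -1.5  5.9] p [ 548.06 -104.26   90.24] w 0.134 q6 -0.642
```

```bash
for i in 1 ; do python3 -m pendant '[[1,0,0,0,0.02],[1,0,0,0,0]]' >/dev/null; python3 r.py; python3 -m pendant '[[1,0,0,0,0.02],[1,0,0,0,0]]' >/dev/null; python3 r.py; done
python3 - <<'E'
from h import *
im=arm.grab_frame("wrist");save(np.clip(im*1.8,0,255).astype(np.uint8),"w11.png",(180,60,500,300),2.5)
E
```

```text
t23.67 yaw -1.3639 Tz 0.197 F [-0.8 -1.5  5.8] p [ 548.06 -104.22   90.24] w 0.129 q6 -0.61
t24.18 yaw -1.3953 Tz 0.190 F [-0.8 -1.5  5.9] p [ 548.03 -104.26   90.23] w 0.136 q6 -0.579
```

View pics/w11.png

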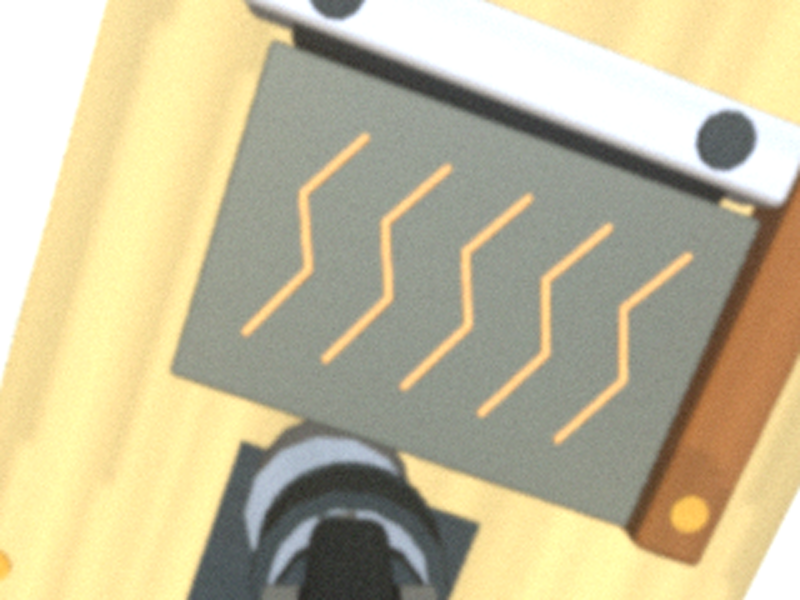

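```bash
sed -i 's/range(8)/range(12)/;s/i<7/i<11/' r.py; for i in 1 ; do python3 -m pendant '[[1,0,0,0,0.02],[1,0,0,0,0]]' >/dev/null; python3 r.py; python3 -m pendant '[[1,0,0,0,0.02],[1,0,0,0,0]]' >/dev/null; python3 r.py; done
```

```text
t24.95 yaw -1.4267 Tz 0.185 F [-1.  -1.4  5.7] p [ 548.03 -104.28   90.25] w 0.134 q6 -0.548
t25.67 yaw -1.4580 Tz 0.208 F [-0.8 -1.5  5.8] p [ 548.01 -104.27   90.25] w 0.135 q6 -0.516
```

```bash
for i in 1 ; do python3 -m pendant '[[1,0,0,0,0.02],[1,0,0,0,0]]' >/dev/null; python3 r.py; python3 -m pendant '[[1,0,0,0,0.02],[1,0,0,0,0]]' >/dev/null; python3 r.py; done
```

```text
t26.38 yaw -1.4894 Tz 0.216 F [-0.9 -1.3  6. ] p [ 547.99 -104.27   90.23] w 0.137 q6 -0.485
t27.10 yaw -1.5208 Tz 0.237 F [-1.  -1.7  6.1] p [ 547.98 -104.3    90.24] w 0.133 q6 -0.453
```

```bash
for i in 1 ; do python3 -m pendant '[[1,0,0,0,0.02],[1,0,0,0,0]]' >/dev/null; python3 r.py; python3 -m pendant '[[1,0,0,0,0.015],[1,0,0,0,0]]' >/dev/null; python3 r.py; done
python3 - <<'E'
from h import *
im=arm.grab_frame("wrist");save(np.clip(im*1.8,0,255).astype(np.uint8),"w12.png",(180,60,500,300),2.5)
E
```

```text
t27.82 yaw -1.5520 Tz 0.287 F [-1.2 -1.5  6.2] p [ 547.96 -104.3    90.25] w 0.131 q6 -0.422
t28.53 yaw -1.5755 Tz 0.322 F [-1.3 -1.8  6.2] p [ 547.91 -104.3    90.22] w 0.135 q6 -0.399
```

View pics/w12.png

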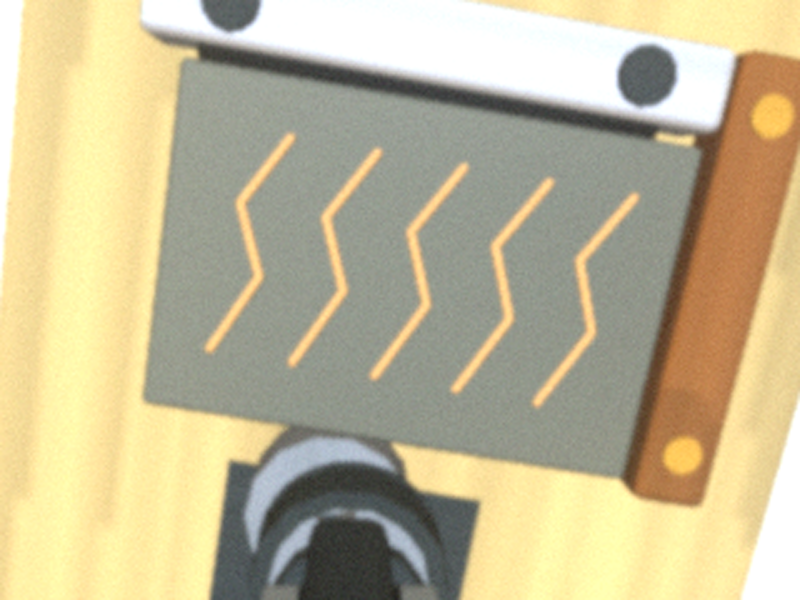

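```bash
python3 - <<'E'
from h import *
im=arm.grab_frame("wrist");cv2.imwrite("pics/w13full.png",im[:,:,::-1]);save(np.clip(im*1.4,0,255).astype(np.uint8),"w13.png",(255,220,385,310),6)
for l in ["cam_disc","cam_slot","side_stop","block"]: print(l,[(np.round(d["pixel"],1),round(d["score"],2)) for d in arm.pinpoint("wrist",l)[:3]])
s=arm.read_state();print(s["tool_pos"],s["tool_rot"].round(5).tolist())
E
```

```text
cam_disc [(array([314.7, 261.7]), 0.56), (array([320.4, 284.7]), 0.41)]
cam_slot [(array([315.8, 280.5]), 0.59)]
side_stop [(array([352.6,  97.2]), 0.95)]
block [(array([344.7, 167.2]), 0.96)]
[ 547.93717175 -104.30451212   90.24328979] [[0.00473, 0.99999, -0.00031], [0.99999, -0.00473, -0.00127], [-0.00127, -0.0003, -1.0]]
```

View pics/w13.png

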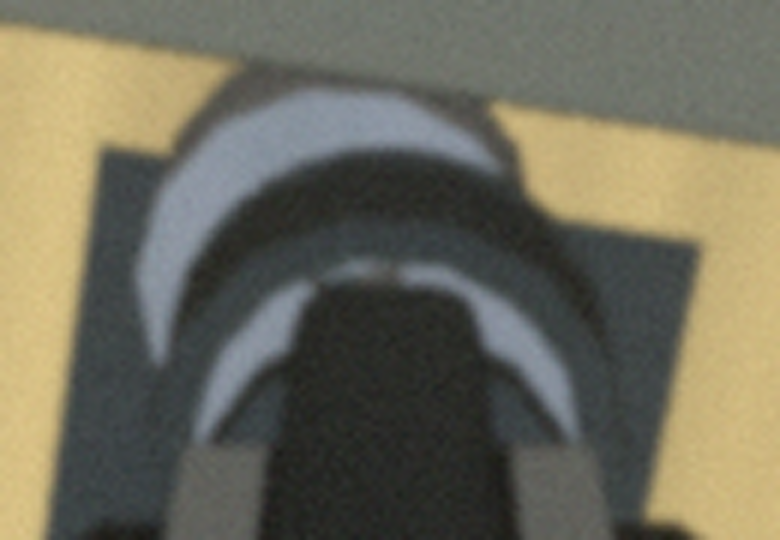

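```bash
python3 - <<'E'
from h import *
np.set_printoptions(precision=2,suppress=True)
s=arm.read_state();R=np.array(s["tool_rot"]);t=np.array(s["tool_pos"])
c=lambda p:np.array((255+(p[0]+.5)/6-.5,220+(p[1]+.5)/6-.5))
def fit(P,z):
    Q=np.array([(R.T@(atz("wrist",c(p),z)-t))[:2] for p in P])
    A=np.c_[2*Q,np.ones(len(Q))];x=np.linalg.lstsq(A,(Q**2).sum(1),rcond=None)[0]
    r=np.sqrt(x[2]+x[:2]@x[:2]);return x[:2],r,np.hypot(*(Q-x[:2]).T)-r
face=[(195,440),(215,375),(255,320),(300,285),(370,262),(430,268),(490,300),(535,345),(565,395),(578,440)]
print("face",fit(face,43.5))
rim=[(180,340),(200,290),(230,240),(280,190),(330,163),(385,150),(440,155),(500,185)] # dark side top? lower edge of head
for z in (20,22,24,43.5): print("rim",z,fit(rim,z)[:2])
mid=[(155,390),(175,340),(215,285),(270,240),(330,218),(400,215),(460,232),(520,275)]
for z in(38,40,43.5):print("mid",z,fit(mid,z)[:2])
disc=[(163,362),(137,285),(155,220),(190,155),(235,115),(300,88),(350,85),(400,95),(450,120),(500,165)]
for z in (16,18,20,22,24): print("disc",z,*fit(disc,z))
E
```

```text
face (array([ 0.72, -0.15]), np.float64(13.392287250491972), array([ 0.17, -0.22, -0.24,  0.04,  0.37,  0.25, -0.23, -0.4 , -0.1 ,
        0.33]))
rim 20 (array([-1.14,  0.74]), np.float64(17.01061289645782))
rim 22 (array([-0.42,  0.73]), np.float64(16.82965536570438))
rim 24 (array([0.3 , 0.72]), np.float64(16.64869783495078))
rim 43.5 (array([7.35, 0.64]), np.float64(14.884361910104253))
mid 38 (array([ 0.4 , -1.15]), np.float64(15.771790497676633))
mid 40 (array([ 1.19, -1.14]), np.float64(15.586247319316696))
mid 43.5 (array([ 2.55, -1.12]), np.float64(15.261546757187006))
disc 16 [ 4.11 -3.83] 16.260471156772724 [ 0.01  0.36 -0.39 -0.2  -0.01  0.2   0.16  0.05 -0.11 -0.08]
disc 18 [ 4.77 -3.79] 16.091097147616555 [ 0.01  0.36 -0.39 -0.2  -0.01  0.19  0.16  0.05 -0.11 -0.08]
disc 20 [ 5.42 -3.75] 15.921723138460397 [ 0.01  0.35 -0.39 -0.2  -0.01  0.19  0.16  0.05 -0.11 -0.07]
disc 22 [ 6.07 -3.71] 15.752349129304267 [ 0.01  0.35 -0.38 -0.2  -0.01  0.19  0.16  0.05 -0.1  -0.07]
disc 24 [ 6.72 -3.67] 15.58297512014805 [ 0.01  0.35 -0.38 -0.2  -0.01  0.19  0.15  0.05 -0.1  -0.07]
```

```bash
for i in 1 ; do python3 r.py; python3 -m pendant '[[1,0,0,0,0.015],[1,0,0,0,0]]' >/dev/null; python3 r.py; python3 -m pendant '[[1,0,0,0,0.01],[1,0,0,0,0]]' >/dev/null; python3 r.py; done
```

```text
t29.38 yaw -1.5754 Tz 0.311 F [-1.1 -1.5  6.3] p [ 547.93 -104.3    90.23] w 0.125 q6 -0.399
t30.10 yaw -1.5989 Tz 0.349 F [-1.3 -1.6  6.5] p [ 547.9  -104.3    90.23] w 0.133 q6 -0.375
t30.82 yaw -1.6145 Tz 0.389 F [-1.4 -1.7  6.2] p [ 547.9  -104.31   90.25] w 0.129 q6 -0.36
```

```bash
for i in 1 ; do python3 -m pendant '[[1,0,0,0,0.016],[1,0,0,0,0]]' >/dev/null; python3 r.py;  done
```

```text
t31.53 yaw -1.6396 Tz 0.391 F [-1.4 -1.7  6.4] p [ 547.87 -104.33   90.22] w 0.134 q6 -0.334
```

```bash
for i in 1 ; do python3 r.py; python3 -m pendant '[[1,0,0,0,0.012],[1,0,0,0,0]]' >/dev/null; python3 r.py;  done
```

```text
t32.08 yaw -1.6396 Tz 0.394 F [-1.6 -1.7  6.3] p [ 547.89 -104.31   90.25] w 0.131 q6 -0.334
t32.80 yaw -1.6583 Tz 0.461 F [-1.4 -1.7  6.4] p [ 547.87 -104.33   90.23] w 0.133 q6 -0.316
```

```bash
python3 -m pendant '[[1,0,0,0,-0.02],[1,0,0,0,-0.02],[1,0,0,0,-0.02],[1,0,0,0,0],[1,0,0,0,0]]' >/dev/null; python3 r.py
```

```text
t33.77 yaw -1.5655 Tz -0.007 F [-0.9 -0.8  6.3] p [ 547.99 -104.15   90.22] w 0.13 q6 -0.409
```

```bash
python3 -m pendant '[[1,0,0,-0.005,0],[1,0,0,-0.01,0],[1,0,0,-0.02,0],[1,0,0,-0.02,0],[1,0,0,-0.03,0]]'; python3 -m pendant '[[1,0,0,-0.05,0],[1,0,0,-0.08,0],[1,0,0,-0.15,0],[1,0,0,-0.14,0],[1,0,0,-0.075,0]]';  python3 -m pendant '[[1,0,0,0,0],[1,0,0,0,0],[1,0,0,0,0],[1,0,0,0,0],[1,0,0,0,0]]'
python3 - <<'E'
from h import *
s=arm.read_state();print(s["tool_pos"])
im=arm.grab_frame("wrist");cv2.imwrite("pics/w14.png",im[:,:,::-1])
E
```

```text
time: 34.18
tool_pos: [547.1, -103.4, 106.5]
tool_rot: [[-0.005, 1.0, -0.002], [1.0, 0.005, 0.001], [0.001, -0.002, -1.0]]
contact_force: [-0.1, 0.5, -0.3]
width: 0.134
time: 34.6
tool_pos: [549.1, -104.3, 210.5]
tool_rot: [[-0.005, 1.0, 0.004], [1.0, 0.005, -0.002], [-0.002, 0.004, -1.0]]
contact_force: [1.0, -0.5, 0.4]
width: 0.136
time: 35.02
tool_pos: [547.0, -103.3, 204.1]
tool_rot: [[-0.005, 1.0, -0.003], [1.0, 0.005, 0.001], [0.001, -0.003, -1.0]]
contact_force: [-0.5, -0.5, -1.0]
width: 0.132
[ 547.0032857  -103.32087368  204.10843251]
```

View pics/w14.png

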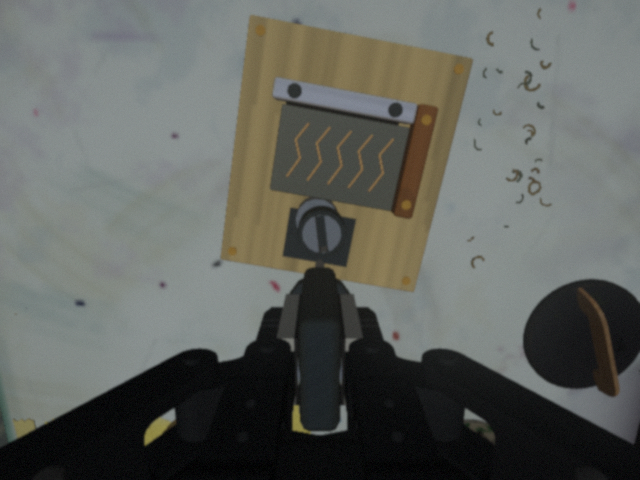

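```bash
python3 -m pendant '[[1,0,0,0,0],[1,0,0,0,0],[1,0,0,0,0],[1,0,0,0,0],[1,0,0,0,0]]'
python3 - <<'E'
from h import *
s=arm.read_state();print(s["tool_pos"],s["tool_rot"])
im=arm.grab_frame("wrist");im=np.clip(im*1.6,0,255).astype(np.uint8);save(im,"w15a.png",(275,190,365,275),7);save(im,"w15b.png",(215,60,475,260),3)
E
```

```text
time: 35.48
tool_pos: [548.0, -103.7, 205.9]
tool_rot: [[-0.005, 1.0, -0.0], [1.0, 0.005, 0.0], [0.0, -0.0, -1.0]]
contact_force: [-0.0, -0.0, -0.3]
width: 0.133
[ 548.00677152 -103.72167266  205.89418926] [[-4.69877636e-03  9.99988961e-01 -3.27258511e-06]
 [ 9.99988961e-01  4.69877640e-03  1.22245485e-05]
 [ 1.22397907e-05 -3.21510856e-06 -1.00000000e+00]]
```

View pics/w15a.png

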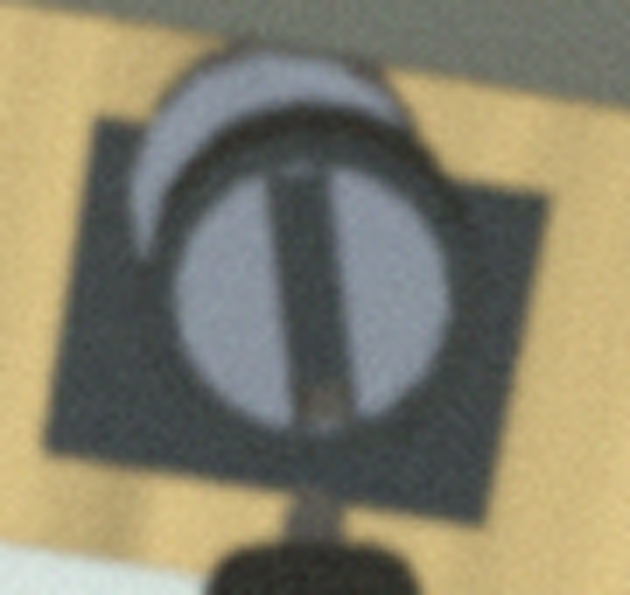

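View pics/w15b.png

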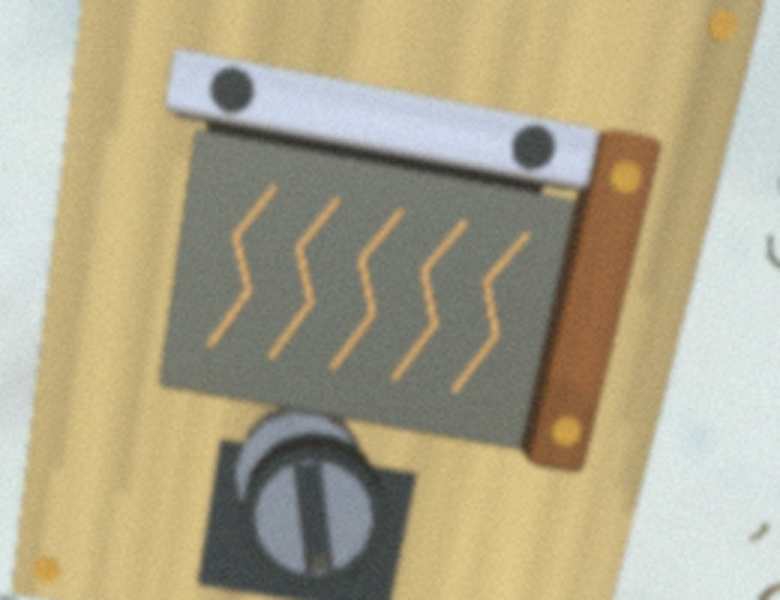

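```bash
python3 -m pendant '[[1,0,0,0.1,-0.036],[1,0,0,0.15,-0.036],[1,0,0,0.1,0],[1,0,0,0.05,0],[1,0,0,0,0]]' >/dev/null; python3 -m pendant '[[1,0,0,0,0],[1,0,0,0,0],[1,0,0,0,0],[1,0,0,0,0],[1,0,0,0,0]]'
python3 - <<'E'
from h import *
im=arm.grab_frame("wrist");im=np.clip(im*1.6,0,255).astype(np.uint8);save(im,"w16.png",(260,219,380,319),6)
E
```

```text
time: 36.37
tool_pos: [548.6, -104.0, 127.0]
tool_rot: [[-0.118, 0.993, 0.002], [0.993, 0.118, -0.001], [-0.001, 0.002, -1.0]]
contact_force: [0.1, 0.0, -0.8]
width: 0.129
```

View pics/w16.png

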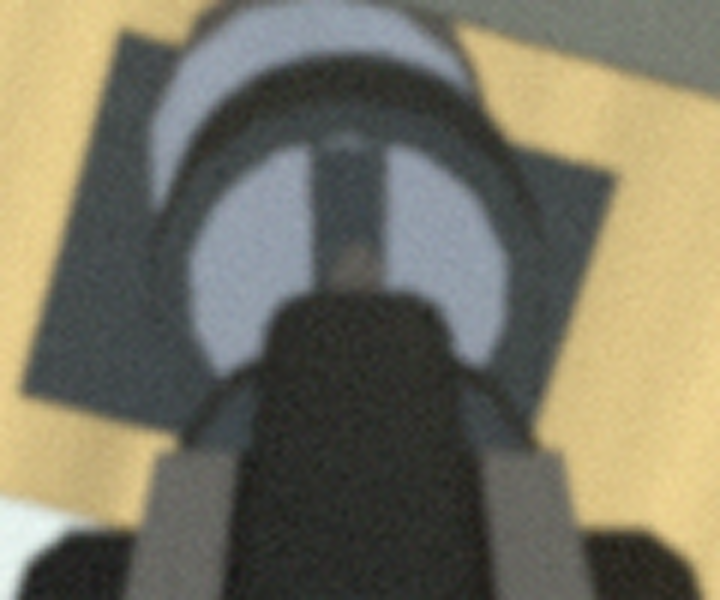

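```bash
python3 -m pendant '[[1,0,-0.002,0.03,0],[1,0,0,0.04,0],[1,0,0,0.03,0],[1,0,0,0.02,0],[1,0,0,0,0]]' ; python3 -m pendant '[[1,0,0,0.02,0],[1,0,0,0.02,0],[1,0,0,0.01,0],[1,0,0,0.005,0],[1,0,0,0,0]]';python3 -m pendant '[[1,0,0,0.003,0],[1,0,0,0,0],[1,0,0,0,0],[1,0,0,0,0.01]]'; python3 r.py
```

```text
time: 36.83
tool_pos: [546.7, -103.4, 100.2]
tool_rot: [[-0.117, 0.993, -0.002], [0.993, 0.117, 0.001], [0.001, -0.002, -1.0]]
contact_force: [0.8, 0.9, -0.7]
width: 0.134
time: 37.25
tool_pos: [547.4, -103.7, 90.6]
tool_rot: [[-0.118, 0.993, -0.0], [0.993, 0.118, 0.0], [0.0, -0.0, -1.0]]
contact_force: [-0.7, 0.6, -0.7]
width: 0.13
time: 37.58
tool_pos: [547.7, -103.8, 90.5]
tool_rot: [[-0.101, 0.995, 0.0], [0.995, 0.101, -0.0], [-0.0, 0.0, -1.0]]
contact_force: [-0.6, 0.2, -0.2]
width: 0.134
t38.13 yaw -1.4687 Tz -0.013 F [-0.2  0.1 -0.7] p [ 547.63 -103.77   90.34] w 0.134 q6 -0.506
```

Seated again with the blade 0.1 mm off the floor. Next I find the angle where the cam starts to move and the torque there.

```bash
sed -i 's/range(12)/range(8)/;s/i<11/i<7/' r.py; python3 -m pendant '[[1,0,0,0.001,0.02],[1,0,0,0,0.02],[1,0,0,0,0]]' >/dev/null; python3 r.py;  python3 -m pendant '[[1,0,0,0,0.02],[1,0,0,0,0]]' >/dev/null; python3 r.py; python3 -m pendant '[[1,0,0,0,0.015],[1,0,0,0,0]]' >/dev/null; python3 r.py; 
```

```text
t38.73 yaw -1.5312 Tz -0.003 F [0.1 0.2 1.3] p [ 547.76 -103.82   90.28] w 0.136 q6 -0.444
t39.25 yaw -1.5626 Tz -0.015 F [-0.1  0.4  1.9] p [ 547.76 -103.82   90.28] w 0.136 q6 -0.412
t39.77 yaw -1.5864 Tz 0.065 F [ 0.2 -0.6  3.2] p [ 547.76 -103.84   90.27] w 0.136 q6 -0.388
```

```bash
python3 -m pendant '[[1,0,0,0,0.015],[1,0,0,0,0]]' >/dev/null; python3 r.py;  python3 -m pendant '[[1,0,0,0,0.01],[1,0,0,0,0]]' >/dev/null; python3 r.py; python3 -m pendant '[[1,0,0,0,0.01],[1,0,0,0,0]]' >/dev/null; python3 r.py; 
```

```text
t40.28 yaw -1.6100 Tz 0.196 F [ 0.8 -0.5  4.5] p [ 547.74 -103.84   90.26] w 0.131 q6 -0.365
t40.80 yaw -1.6259 Tz 0.321 F [ 0.4 -0.3  5.4] p [ 547.69 -103.82   90.23] w 0.132 q6 -0.349
t41.32 yaw -1.6414 Tz 0.388 F [ 0.6 -0.3  5.2] p [ 547.69 -103.81   90.22] w 0.134 q6 -0.333
```

```bash
python3 -m pendant '[[1,0,0,0,0.01],[1,0,0,0,0]]' >/dev/null; python3 r.py;  python3 -m pendant '[[1,0,0,0,0.01],[1,0,0,0,0]]' >/dev/null; python3 r.py; python3 -m pendant '[[1,0,0,0,0.01],[1,0,0,0,0]]' >/dev/null; python3 r.py; 
```

```text
t41.83 yaw -1.6569 Tz 0.444 F [ 0.2 -0.3  5.2] p [ 547.7  -103.85   90.27] w 0.136 q6 -0.318
t42.35 yaw -1.6727 Tz 0.410 F [ 0.3 -0.1  5.2] p [ 547.7  -103.84   90.26] w 0.136 q6 -0.302
t42.87 yaw -1.6883 Tz 0.479 F [ 0.1 -0.4  5.1] p [ 547.72 -103.87   90.28] w 0.134 q6 -0.286
```

```bash
sed -i 's/range(8)/range(14)/;s/i<7/i<13/' r.py;  python3 -m pendant '[[1,0,0,0,0.01],[1,0,0,0,0]]' >/dev/null; python3 r.py; 
```

```text
t43.68 yaw -1.7038 Tz 0.516 F [ 0.3 -0.1  5.5] p [ 547.69 -103.84   90.26] w 0.134 q6 -0.271
```

```bash
sed -i 's/range(14)/range(4)/;s/i<13/i<3/' r.py; python3 -m pendant '[[1,0,0,0,-0.03],[1,0,0,0,-0.03],[1,0,0,0,-0.03],[1,0,0,0,-0.03],[1,0,0,0,0]]' >/dev/null; python3 r.py; python3 -m pendant '[[1,0,0,-0.005,0],[1,0,0,-0.01,0],[1,0,0,-0.02,0],[1,0,0,-0.02,0],[1,0,0,-0.03,0]]'; python3 -m pendant '[[1,0,0,-0.05,0],[1,0,0,-0.08,0],[1,0,0,-0.15,0],[1,0,0,-0.14,0],[1,0,0,-0.075,0]]' >/dev/null;  python3 -m pendant '[[1,0,0,0,0],[1,0,0,0,0],[1,0,0,0,0],[1,0,0,0,0],[1,0,0,0,0]]'
python3 - <<'E'
from h import *
s=arm.read_state();print(s["tool_pos"],s["qpos"])
im=arm.grab_frame("wrist");im=np.clip(im*1.6,0,255).astype(np.uint8);save(im,"w17.png",(275,190,365,275),7);save(im,"w17f.png")
E
```

```text
t44.25 yaw -1.5168 Tz -0.026 F [-0.1 -0.6  5.3] p [ 547.68 -103.76   90.24] w 0.131 q6 -0.458
time: 44.67
tool_pos: [546.8, -103.5, 106.7]
tool_rot: [[-0.055, 0.998, -0.002], [0.998, 0.055, 0.001], [0.001, -0.002, -1.0]]
contact_force: [-0.3, 0.4, -1.3]
width: 0.14
time: 45.5
tool_pos: [546.6, -103.4, 204.3]
tool_rot: [[-0.055, 0.998, -0.003], [0.998, 0.055, 0.001], [0.001, -0.003, -1.0]]
contact_force: [0.2, -0.1, -0.9]
width: 0.133
[ 546.61903493 -103.39915552  204.30124197] [-4.04164371e-01  1.57415326e-01  1.70356624e+00 -3.77881246e-05
  1.28397806e+00 -4.59045858e-01]
```

View pics/w17.png

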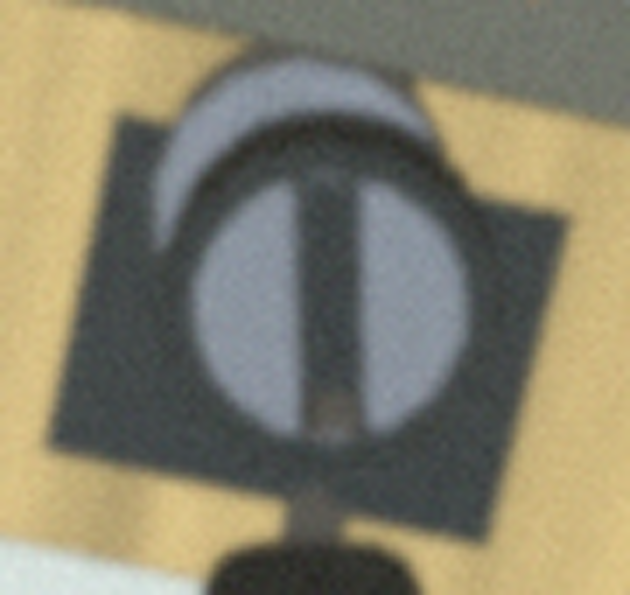

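View pics/w17f.png

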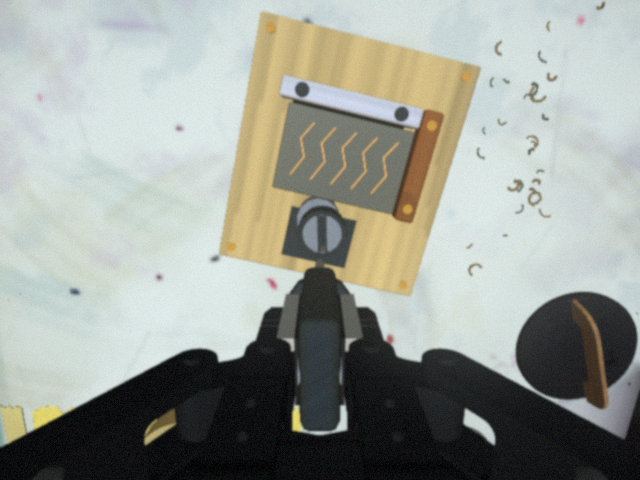

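```bash
python3 -m pendant '[[1,0.187,0.001,0,0],[1,0.187,0.001,0,0],[1,0.187,0.001,0,0],[1,0.187,0.001,0,0],[1,0.187,0.001,0,0]]' >/dev/null; python3 -m pendant '[[1,0.187,0,0,0],[1,0.187,0,0,0],[1,0.187,0,0,0],[1,0,0,0,-0.0724],[1,0,0,0,-0.0724]]';python3 -m pendant '[[1,0,0,0,-0.0724],[1,0,0,0,-0.0724],[1,0,0,0,-0.0724],[1,0,0,0,-0.0724],[1,0,0,0,-0.0724]]' >/dev/null; python3 -m pendant '[[1,0,0,0,-0.0724],[1,0,0,0,-0.0724],[1,0,0,0,-0.0724],[1,0,0,0,-0.0724],[1,0,0,0,-0.0724]]' >/dev/null;python3 -m pendant '[[1,0,0,0,-0.0724],[1,0,0,0,0],[1,0,0,0,0],[1,0,0,0,0],[1,0,0,0,0]]'
```

```text
time: 46.38
tool_pos: [531.2, 197.3, 205.2]
tool_rot: [[-0.287, 0.958, -0.002], [0.958, 0.287, -0.0], [0.0, -0.002, -1.0]]
contact_force: [0.2, -0.8, -1.5]
width: 0.133
time: 47.63
tool_pos: [532.1, 195.0, 205.9]
tool_rot: [[-0.999, 0.039, -0.0], [0.039, 0.999, -0.0], [0.0, -0.0, -1.0]]
contact_force: [-1.0, -0.1, -0.7]
width: 0.135
```

```bash
python3 -m pendant '[[1,0,0,0.1,0],[1,0,0,0.15,0],[1,0,0,0.14,0],[1,0,0,0.06,0],[1,0,0,0,0]]' >/dev/null; python3 -m pendant '[[1,0,0,0,0],[1,0,0,0,0],[1,0,0,0,0],[1,0,0,0,0],[1,0,0,0,0]]'
python3 - <<'E'
from h import *
im=arm.grab_frame("wrist");im=np.clip(im*1.6,0,255).astype(np.uint8);save(im,"w18.png",(260,200,380,300),6)
for n,b in (("scene",(220,150,320,230)),("side",(260,250,360,340))):
    im=arm.grab_frame(n);save(im,f"{n}18.png",b,6)
E
```

```text
time: 48.47
tool_pos: [532.9, 195.2, 117.4]
tool_rot: [[-0.999, 0.037, 0.002], [0.037, 0.999, 0.0], [-0.002, 0.0, -1.0]]
contact_force: [-0.5, -0.2, -1.1]
width: 0.134
```

View pics/w18.png

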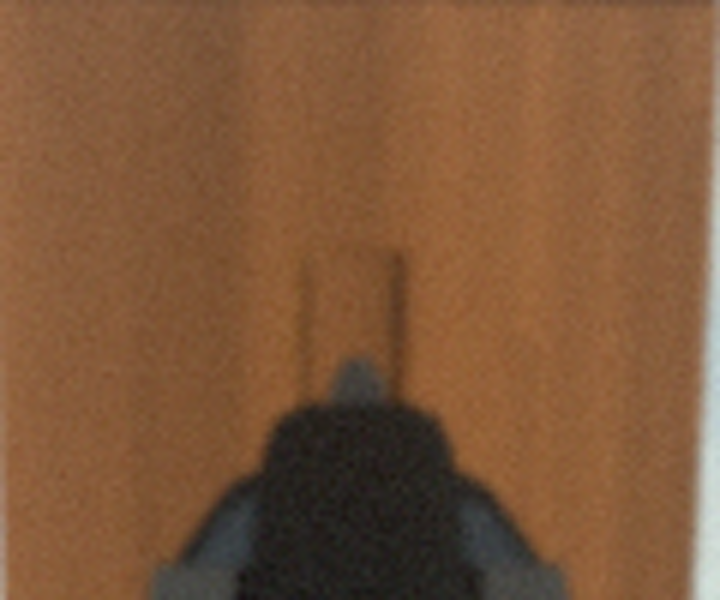

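View pics/side18.png

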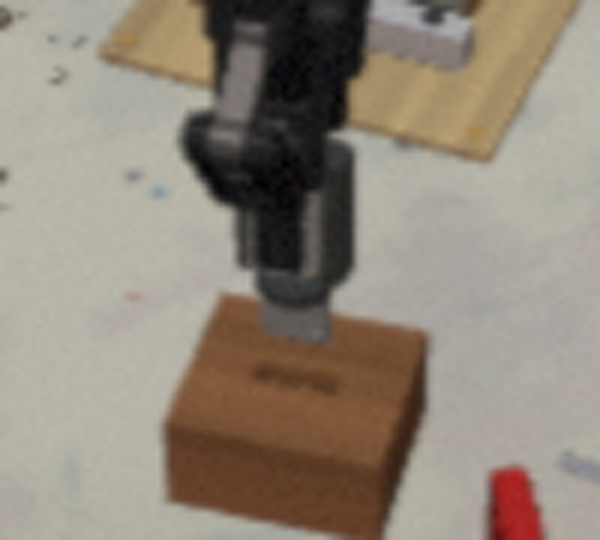

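```bash
python3 -m pendant '[[1,0,-0.001,0.03,0],[1,0,0,0.03,0],[1,0,0,0.03,0],[1,0,0,0,0],[1,0,0,0,0]]'; python3 -m pendant '[[1,0,0,0.03,0],[1,0,0,0.03,0],[1,0,0,0.02,0],[1,0,0,0.015,0],[1,0,0,0,0]]';python3 -m pendant '[[1,0,0,0.01,0],[1,0,0,0,0],[1,0,0,0,0],[1,0,0,0,0]]'
```

```text
time: 49.03
tool_pos: [531.5, 194.7, 97.1]
tool_rot: [[-0.999, 0.037, -0.002], [0.037, 0.999, -0.0], [0.002, -0.0, -1.0]]
contact_force: [-0.5, -0.3, -0.5]
width: 0.132
time: 49.45
tool_pos: [531.4, 194.7, 78.0]
tool_rot: [[-0.999, 0.037, -0.002], [0.037, 0.999, -0.0], [0.002, -0.0, -1.0]]
contact_force: [0.3, -0.3, -0.9]
width: 0.132
time: 49.78
tool_pos: [532.3, 194.9, 77.3]
tool_rot: [[-0.999, 0.037, 0.0], [0.037, 0.999, 0.0], [-0.0, 0.0, -1.0]]
contact_force: [-0.0, -0.4, -0.3]
width: 0.134
```

```bash
python3 -m pendant '[[1,0,0,0.008,0],[1,0,0,0,0],[1,0,0,0,0],[1,0,0,0,0]]';python3 -m pendant '[[1,0,0,0.004,0],[1,0,0,0,0],[1,0,0,0,0],[1,0,0,0,0]]'
```

```text
time: 50.12
tool_pos: [532.1, 194.8, 75.5]
tool_rot: [[-0.999, 0.037, 0.0], [0.037, 0.999, -0.0], [-0.0, -0.0, -1.0]]
contact_force: [-1.2, 0.5, -1.0]
width: 0.132
time: 50.45
tool_pos: [532.3, 194.9, 74.8]
tool_rot: [[-0.999, 0.037, 0.0], [0.037, 0.999, 0.0], [-0.0, 0.0, -1.0]]
contact_force: [0.5, -0.4, -0.5]
width: 0.134
```

```bash
python3 -m pendant '[[1,0,0,0.001,0],[1,0,0,0,0],[1,0,0,0,0],[1,0,0,0,0]]';python3 -m pendant '[[1,0,0,0.001,0],[1,0,0,0,0],[1,0,0,0,0],[1,0,0,0,0]]'
```

```text
time: 50.78
tool_pos: [532.4, 194.9, 74.9]
tool_rot: [[-0.999, 0.037, 0.001], [0.037, 0.999, 0.0], [-0.001, 0.0, -1.0]]
contact_force: [-1.1, -0.1, 3.0]
width: 0.132
time: 51.12
tool_pos: [532.4, 194.9, 74.8]
tool_rot: [[-0.999, 0.037, 0.0], [0.037, 0.999, 0.0], [-0.0, 0.0, -1.0]]
contact_force: [-1.4, -0.6, 4.8]
width: 0.132
```

Collar is on the stand (5 N). Releasing and rising.

```bash
python3 -m pendant '[[0.8,0,0,0,0],[0.6,0,0,0,0],[0.4,0,0,0,0],[0.2,0,0,0,0],[0,0,0,0,0]]';python3 -m pendant '[[0,0,0,0,0],[0,0,0,0,0],[0,0,0,0,0],[0,0,0,-0.05,0],[0,0,0,-0.1,0]]';python3 -m pendant '[[0,0,0,-0.15,0],[0,0,0,-0.15,0],[0,0,0,-0.15,0],[0,0,0,-0.05,0],[0,0,0,0,0]]';python3 -m pendant '[[0,0,0,0,0],[0,0,0,0,0],[0,0,0,0,0],[0,0,0,0,0],[0,0,0,0,0]]'
python3 - <<'E'
from h import *
im=arm.grab_frame("wrist");im=np.clip(im*1.6,0,255).astype(np.uint8);save(im,"w19.png")
A=[]
for n,b in (("scene",(170,150,410,310)),("side",(240,200,440,440))):
    im=arm.grab_frame(n);save(im,f"{n}19.png",b,2.4)
E
```

```text
time: 51.53
tool_pos: [531.9, 194.8, 74.0]
tool_rot: [[-0.999, 0.037, -0.001], [0.037, 0.999, -0.0], [0.0, -0.0, -1.0]]
contact_force: [0.2, -0.3, 1.1]
width: 0.76
time: 51.95
tool_pos: [530.1, 194.5, 102.5]
tool_rot: [[-0.999, 0.037, -0.006], [0.037, 0.999, -0.001], [0.006, -0.001, -1.0]]
contact_force: [0.2, -1.0, -0.1]
width: 1.001
time: 52.37
tool_pos: [534.4, 195.2, 208.7]
tool_rot: [[-0.999, 0.037, 0.008], [0.037, 0.999, 0.001], [-0.008, 0.001, -1.0]]
contact_force: [-0.4, -0.1, -0.2]
width: 1.0
time: 52.78
tool_pos: [531.5, 194.7, 202.9]
tool_rot: [[-0.999, 0.037, -0.002], [0.037, 0.999, -0.0], [0.002, -0.0, -1.0]]
contact_force: [0.4, 0.3, -0.0]
width: 1.002
```

View pics/w19.png

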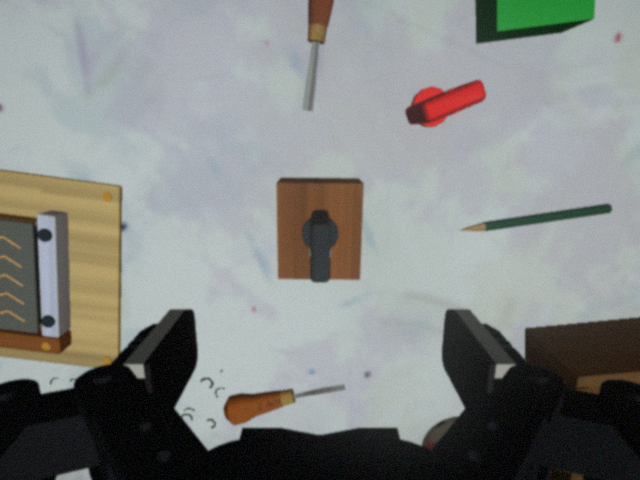

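View pics/side19.png

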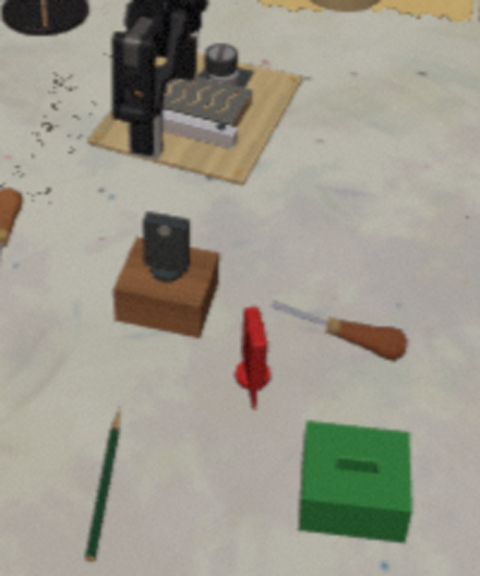

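View pics/scene19.png

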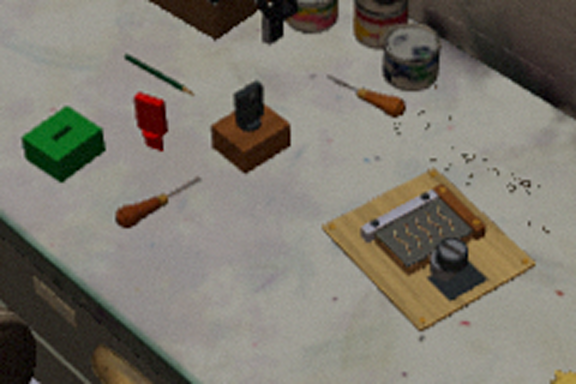

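The key is upright and home in the brown stand (wrist picture 320,235), with the gripper clear above it. The block is against the pad and the other things are unmoved. Handing in.

```bash
python3 -c "
from bench import arm
print(arm.finish_job(),arm.read_state()['time'])"
```

```text
the job is handed in; nothing more can be done
the job is handed in; nothing more can be done
```

The block is clamped, the key is back upright in its brown stand, and I handed the job in at about 53 s of the 72 s allowed.

- **Clamping:** I set the grey key's blade down to the slot floor and turned the cam clockwise. It bit at about 1.2 rad, and I stopped at a moment of 0.46 N m.
- **Second pass:** After lifting out, the slot had followed less than the tool had turned, because the key twisted a little in the grip. I estimated only about 10–12 N left on the block, so I set the key in again and turned on to 0.52 N m. I then backed off to zero moment before lifting.
- **Clamping force:** It is inferred from moment and cam angle, not measured directly. I put the peak at about 16–18 N, with an unlikely worst case of about 23 N, so under 25 N. What remains is about 12–18 N. The two estimates do not quite agree: the moment reading of the first release suggested about 30% was lost on letting go, the slot angle rather less.
- **Last checks:** After the second lift the slot stood about 0.06 rad further round than after the first (about 1.34 rad in all). In the pictures the block lies flush on the pad. The key's collar met the stand at about 5 N and stands upright after release. The red key, green stand, gouges and pencil look unmoved. The tape and tin were not in the last close-up pictures, but the arm never went near them. The gripper is open and touching nothing.

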